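# Load the furniture-foot gluing press

### The job

Clamp the turned furniture feet, with their freshly fitted dowels, in the gluing press: take the stray offcut off the taper cups and lay it flat on the bench, and set every foot, dowel up, fully home in a cup of its own size (large feet in large cups, small in small). Then pull the bridge towards you all the way to its stop over the feet, and turn its knob clockwise until the brass force tab stands clearly out of its housing, at least 8 mm, but stop before it is 18 mm out, which would be too tight; leave the tape measure and the tin of screws where they are.

Things in the scene. Friction and masses are not known exactly. Their poses are not given: they have to be found in the camera images.
- press: the gluing press, fixed to the bench: plywood board 250 x 350 x 23 mm with a row of four round wooden taper cups (25 mm high, rims 48 mm above the bench, outside dia 72 or 64 mm at the rim) and a sliding bridge. Origin: on the bench under the middle of the row; its x axis points from the row to where the bridge is parked (roughly away from the robot), its y axis along the row. The board reaches from x -70 to +180 mm and y -175 to +175 mm.
- nest_large_1 (a point): large taper cup of the press: the point where the centre of the underside of a large foot comes when it is fully home; 6 mm above the press's board, 19 mm below the cup's rim. z up. Mouth 61.7 mm inside dia, same taper as the large feet (radius grows 0.36 mm per mm). At y +108 mm in the press's frame.
- nest_small_1 (a point): small taper cup of the press: the point where the centre of the underside of a small foot comes when it is fully home; 6 mm above the press's board, 19 mm below the cup's rim. z up. Mouth 53.7 mm inside dia, same taper as the small feet (radius grows 0.36 mm per mm). At y +36 mm.
- nest_large_2 (a point): large taper cup of the press: the point where the centre of the underside of a large foot comes when it is fully home; 6 mm above the press's board, 19 mm below the cup's rim. z up. Mouth 61.7 mm inside dia, same taper as the large feet (radius grows 0.36 mm per mm). At y -36 mm.
- nest_small_2 (a point): small taper cup of the press: the point where the centre of the underside of a small foot comes when it is fully home; 6 mm above the press's board, 19 mm below the cup's rim. z up. Mouth 53.7 mm inside dia, same taper as the small feet (radius grows 0.36 mm per mm). At y -108 mm.
- bridge (a joint): slide of the bridge in m: 0 parked, 140 mm behind the cups; 0.14 at its stop, right over the row of cups; grows towards the press's -x side. Starts between 0 and 0.01. Needs about 2 N and stays where it is left. It may be pulled by its knob or pushed.
- bridge_top (a point): middle of the top of the bridge's beam, 174 mm above the bench, moving with the bridge. The aluminium beam is 50 mm (along the press's x) x 340 mm x 22 mm, on two legs 160 mm either side of its middle.
- pad_under (a point): middle of the underside of the wooden pressing bar (45 x 270 x 16 mm, along the row) that hangs under the bridge. With the knob fully back it is 126 mm above the bench and clears the dowels of fully seated feet (119 mm) by 7 mm; each rad of knob brings it 3 mm down. It is sprung, so it yields upward against its carrier when it meets the feet.
- knob (a joint): turn of the screw knob in rad, growing clockwise seen from above, 0 to 6.2; starts between 0 and 0.4. Stays where it is left; turns against 0.1 to 0.2 N m. Once the pressing bar rests on the feet it takes about 0.9 rad more until the tab stands 8 mm out and about 2 rad more to 18 mm. Several grasps are needed.
- knob_grip (a point): middle of the knob's grip bar, on the knob's axis, 211 mm above the bench, in the middle of the bridge. The grip bar is 64 mm long (along this frame's x), 16 mm wide (along y) and 26 mm high; it turns with the knob and slides with the bridge; its underside is 24 mm above the beam.
- tab (a joint): how far the brass force tab (16 mm wide, 10 mm high) has come out of the grey housing on top of the bridge, in m: 0 when the press bears no force (its end is then flush with the front of the housing), 0.008 at the set force of about 13 N, 0.018 too tight. It comes out towards the press's -x side: it stays in until the force passes about 10 N, then comes out 9 mm per rad of knob.
- tab_end (a point): outer end of the brass force tab; the housing (44 x 30 x 24 mm) is 100 mm along +y from the knob, on a guide rod above the bridge, and sinks with the pressing bar's carrier as the knob is turned.
- foot_large_1: large turned wooden furniture foot, standing on its narrow end: tapers straight from 48 mm dia at the underside to 70 mm dia 31 mm up, then straight-sided to 40 mm; from there a round dowel of 28 mm dia stands 50 mm up from its middle (total height 90 mm), which is where to grip it. A steel glide is let into the underside. 120 to 200 g. Origin: centre of the underside; z points up along the dowel. May be absent.
- foot_large_2: large turned wooden furniture foot, standing on its narrow end: tapers straight from 48 mm dia at the underside to 70 mm dia 31 mm up, then straight-sided to 40 mm; from there a round dowel of 28 mm dia stands 50 mm up from its middle (total height 90 mm), which is where to grip it. A steel glide is let into the underside. 120 to 200 g. Origin: centre of the underside; z points up along the dowel. May be absent.
- foot_small_1: small turned wooden furniture foot, standing on its narrow end: tapers straight from 40 mm dia at the underside to 54 mm dia 19 mm up, then straight-sided to 40 mm; from there a round dowel of 28 mm dia stands 50 mm up from its middle (total height 90 mm), which is where to grip it. A steel glide is let into the underside. 120 to 200 g. Origin: centre of the underside; z points up along the dowel. May be absent.
- foot_small_2: small turned wooden furniture foot, standing on its narrow end: tapers straight from 40 mm dia at the underside to 54 mm dia 19 mm up, then straight-sided to 40 mm; from there a round dowel of 28 mm dia stands 50 mm up from its middle (total height 90 mm), which is where to grip it. A steel glide is let into the underside. 120 to 200 g. Origin: centre of the underside; z points up along the dowel. May be absent.
- offcut: stray softwood offcut, 46 x 120 x 30 mm (long along its y), lying on the rims of the cups at the start. Origin: centre of the underside; z up.
- tape_measure: bystander: tape measure 67 x 77 x 31 mm, lying on the bench; origin at its underside.
- screw_tin: bystander: open tin of screws, 73 mm dia, 54 mm high; origin at its underside.
Mind the look-alikes: they are no part of the job. What is shaped like the foot_small_2 but red or white is not meant.

How it is judged:
By the outcome, as a careful person would: the job done as asked, in the order asked, and still so for the second after the job is handed in, with the robot touching nothing.
Of foot_large_1, foot_large_2, foot_small_1, foot_small_2 only 3 to 4 are there at a start; the rules pass over those that are not, and their reading is None.
At some moment in a run one of foot_large_1, foot_large_2, foot_small_1, foot_small_2, offcut may be knocked a few centimetres aside while the robot is not near it.
It also fails if it takes over 210 s, if anything falls off the work surface, if the arm or the gripper's body presses on something with over 40 N, if the wrist force passes 120 N, or if a joint passes its speed limit or range.

### The arm

A 6-joint arm with a two-finger parallel gripper is mounted at the origin on a cart in front of the work surface, level with it; the furniture and walls round the work are solid. World frame = base frame: x ahead of the robot, y to its left, z up, the work surface at z = 0. Lengths are in m, angles in rad, forces in N, time in s.
With the tool pointing down it reaches from about 0.375 to 0.9 m from the base axis. Payload 3.1 kg.
Tool frame: the origin (TCP) lies where the fingers leave the gripper's body, on its centre line; the fingertips stand manip.tip_reach ahead of it and the grasp point (between the pads) lies 54 mm ahead of it (manip.tip_reach is the distance from the TCP to the fingertips, in m); z points along the fingers, y is the direction in which the jaws open and shut (so a half turn about z gives the same grasp; the last joint's range is limited). The gripper opens to 85 mm and grips with 20 to 120 N. Pads are 22 mm wide; open, the fingers measure 114 mm over their backs; the gripper's body (76 mm by 85 mm) begins 54 mm behind the grasp point. The pads swing forward as they close: fully open they stand 13 mm farther back than shut.
Start: joints at [-1.31, 0.527, 1.433, -0, 1.181, -0.178], TCP at [0.266, -0.566, 0.304] pointing down, gripper open.
Joint ranges: [-3.08, 3.08], [-0.75, 2.2], [0.22, 2.44], [-1.43, 4.57], [0, 2.65], [-2.85, 2.85]. Speed limits (rad/s): [2.79, 2.79, 3.14, 3.14, 3.14, 3.14].

### API

Orientations are given as a unit quaternion [x, y, z, w].
In Python, from station import manip, cams, order gives the robot as it stands. The module is installed in compiled form; this text tells all that it offers.
- The arm moves only by the tool drive_tool, never from a script. Its arguments are lists of equal length, an entry for each row: "linear": the shift along the tool's x, y, z in mm, a list of three; "rot": the turn, a rotation vector about the tool's x, y, z in degrees, a list of three; "hand": the finger opening in mm, from 0 to 85.4. A call has 1 to 20 rows; each row shifts and turns the pose as measured when the row begins, along the tool's axes as they then stand; what a row does not reach is not made up. A row lasts 1/12 s, in which the tool goes at most 41.7 mm and 7.16 degrees, less where a joint would pass 70% of its speed; a pose out of reach is approached as far as the arm can. A call with a gripper value outside its range is refused whole. The fingers move at their own pace and stop on an object; "force" is the grip in N (left out, the last holds). Time passes only in rows, so rows that do not move let the fingers close. It gives the time, the measured TCP pose, the force and the opening at its end, in the units of the state.
- manip.sense(): the state, without advancing time (a new reading comes with each control period).
- cams.snapshot(name): name is "side" or "top" or "wrist"; returns the picture (420x560x3 uint8, red, green, blue); there is no depth.
- cams.camera_model(name): a dict with "vfov" (degrees; the focal length in pixels is half the picture's height over the tangent of half this angle, whatever the lens; pixels are square), "cx", "cy" (the principal point, pixels), "rvec" (rotation vector, rad) and "tvec" (3), from world to camera coordinates, as OpenCV has them. Camera axes: x right, y down, z forward; pixel columns grow to the right and rows downward; lengths in m; the calibration is good to about 2 mm. The wrist camera is an equidistant fisheye: a pixel r from the principal point sees the ray r / f radians off the axis. A picture is of the moment at which its call begins: read the wrist's pose just before it. camera_model takes no time and is no camera call; for the wrist camera it gives the pose at the moment of the call.
- order.sign_off(): hands the job in, once; it reports no verdict.
Trained networks look in the newest picture that a camera, given by its name, has taken for a name from the list of things; names that differ only in an ending like _2 or _b are one class to them, and where a whole thing is asked for, a point or a joint stands for the part that bears it (a point fixed in the world has none). Each returns a list of dicts, best first, with "score" (0 to 1); they miss things now and then, are a little off and sometimes report something else, mostly with a low value. They report only what shows in the picture. A call takes as long as a camera call. They do not tell look-alikes from the thing itself.
- cams.regions_of(label, camera): "pixels" (420x560 bool, what is visible of it) and "rect" ([left, top, right, bottom] in pixels, round what is visible of it).
- cams.spot_point(label, camera): "at" ([column, row] in pixels: a listed point, or the origin of a listed thing).
The state is a dict: "t": time; "q": joint angles; "qd": joint speeds; "tau": joint torques, N m; "tcp_pos": TCP position; "tool_rot": TCP orientation; "force": force on the tool from outside, world axes, zero at the start; "ft_torque": the same for the moment, N m; "finger_gap": opening from 0.0 (shut) to 1.0 (fully open).
Only numpy, scipy, OpenCV 4.12 (cv2) and the standard library are available. Lean on these libraries where they do the work, as an engineer would, in place of code of your own. Each camera call takes 0.05 s, during which the arm holds its last target. There are 200 camera calls.

## Working session

There is one attempt and no reset: what is moved stays moved. The work goes in short steps, Python scripts to look and compute and a tool call to move; the robot and the scene stay as the last step left them, time stands still between calls to the robot, and variables do not carry over. Pictures are saved under pics/ and viewed, about 12 in all and at most 16, crops included, and the job is handed in when it is done.

Besides the shell and the picture viewer there is one more tool, called after "Call:" as name(argument=value, ...) on one line, values as JSON. drive_tool: Moves the arm, as the interface text tells. Its arguments: {"type":"object","properties":{"linear":{"type":"array","items":{"type":"array","items":{"type":"number"}}},"rot":{"type":"array","items":{"type":"array","items":{"type":"number"}}},"hand":{"type":"array","items":{"type":"number"}},"force":{"type":"number"}},"required":["linear","rot","hand"]}

```bash
mkdir -p pics; cat > h.py <<'E'
import numpy as np, cv2
from station import manip, cams, order
from scipy.spatial.transform import Rotation as R
def K(m,h=420): f=h/2/np.tan(np.radians(m['vfov']/2)); return np.array([[f,0,m['cx']],[0,f,m['cy']],[0,0,1]])
def ray(m,px,fish=False):
    k=K(m); d=np.array([(px[0]-m['cx'])/k[0,0],(px[1]-m['cy'])/k[0,0]])
    if fish:
        th=np.hypot(*d); v=np.array([*(d/max(th,1e-9)*np.sin(th)),np.cos(th)])
    else: v=np.array([*d,1.])
    Rm=R.from_rotvec(np.ravel(m['rvec'])).as_matrix(); t=np.ravel(m['tvec'])
    return -Rm.T@t, Rm.T@v
def at_z(m,px,z,fish=False):
    o,v=ray(m,px,fish); return o+v*(z-o[2])/v[2]
def proj(m,p,fish=False):
    k=K(m);c=R.from_rotvec(np.ravel(m['rvec'])).as_matrix()@np.asarray(p)+np.ravel(m['tvec'])
    if fish:
        r=np.hypot(c[0],c[1]);th=np.arctan2(r,c[2]);return np.array([m['cx'],m['cy']])+k[0,0]*th*c[:2]/r
    return np.array([m['cx'],m['cy']])+k[0,0]*c[:2]/c[2]
def tri(m1,p1,m2,p2,f1=False,f2=False):
    A=np.zeros((3,3));b=np.zeros(3)
    for m,p,f in((m1,p1,f1),(m2,p2,f2)):
        o,v=ray(m,p,f);v=v/np.linalg.norm(v);P=np.eye(3)-np.outer(v,v);A+=P;b+=P@o
    return np.linalg.solve(A,b)
def snap(n,fn=None,scale=1,crop=None):
    im=cams.snapshot(n)
    if fn:
        o=im[...,::-1]
        if crop: o=o[crop[1]:crop[3],crop[0]:crop[2]]
        cv2.imwrite('pics/'+fn,cv2.resize(o,None,fx=scale,fy=scale,interpolation=cv2.INTER_CUBIC))
    return im
E
python3 - <<'E'
from h import *
np.set_printoptions(precision=4,suppress=True)
print(manip.tip_reach,manip.sense())
for n in('top','side'):
    snap(n,n+'1.png',1.4); m=cams.camera_model(n); print(n,m, ray(m,(280,210)))
    for l in['nest_large_1','nest_small_1','foot_large_1','foot_small_1','offcut','knob_grip','bridge_top','tape_measure','screw_tin','press','tab_end']:
        print(l,[(np.round(d['at']).tolist(),round(d['score'],2)) for d in cams.spot_point(l,n)][:6])
E
```

```text
0.0726 {'t': 0.0, 'q': array([-1.3105,  0.5285,  1.4339,  0.    ,  1.1814, -0.1785]), 'qd': array([ 0.0004, -0.0004, -0.0004,  0.0005, -0.0016, -0.0021]), 'tau': array([  0.0013, -44.2347, -17.8025,  -0.0001,   0.0085,   0.    ]), 'tcp_pos': array([ 0.2654, -0.5652,  0.3029]), 'tool_rot': array([ 0.976 ,  0.2176, -0.    , -0.0011]), 'force': array([ 1.2269, -0.3393, -0.0128]), 'ft_torque': array([-0.0301, -0.0161, -0.002 ]), 'finger_gap': 1.0010848661830019}
top {'vfov': 50.62325872832337, 'cx': 281.455914784959, 'cy': 207.11271657734773, 'rvec': array([ 2.1436, -2.1327,  0.1758]), 'tvec': array([0.1263, 0.5544, 1.4174])} (array([0.3182, 0.1319, 1.4879]), array([ 0.1546,  0.0014, -0.988 ]))
nest_large_1 [([364.0, 231.0], 0.71)]
nest_small_1 [([383.0, 229.0], 0.88), ([344.0, 233.0], 0.87)]
foot_large_1 [([214.0, 210.0], 0.8), ([248.0, 208.0], 0.8)]
foot_small_1 [([216.0, 176.0], 0.61), ([243.0, 238.0], 0.58), ([214.0, 207.0], 0.57), ([211.0, 244.0], 0.55), ([177.0, 233.0], 0.53), ([261.0, 286.0], 0.48)]
offcut [([360.0, 229.0], 0.84)]
knob_grip [([358.0, 179.0], 0.57)]
bridge_top [([3
[... 332 characters left out ...]
925]), array([ 0.4366, -0.7246, -0.5334]))
nest_large_1 [([339.0, 204.0], 0.81), ([320.0, 227.0], 0.69), ([338.0, 201.0], 0.39)]
nest_small_1 [([346.0, 193.0], 0.96), ([328.0, 217.0], 0.77), ([296.0, 161.0], 0.66)]
foot_large_1 [([226.0, 304.0], 0.96), ([247.0, 269.0], 0.87), ([343.0, 195.0], 0.47)]
foot_small_1 [([266.0, 318.0], 0.79), ([221.0, 347.0], 0.67), ([191.0, 286.0], 0.66), ([286.0, 288.0], 0.59), ([346.0, 294.0], 0.57)]
offcut [([335.0, 202.0], 0.57)]
knob_grip [([294.0, 152.0], 0.54)]
bridge_top [([295.0, 161.0], 0.91), ([295.0, 155.0], 0.47)]
tape_measure [([258.0, 209.0], 0.62), ([222.0, 303.0], 0.26)]
screw_tin [([227.0, 228.0], 0.85)]
press [([337.0, 217.0], 0.63)]
tab_end []
```

```bash
python3 - <<'E'
from h import *
snap('top','t2.png',3,(150,120,410,310)); snap('side','s2.png',2.6,(150,120,430,350))
E
```

```text
(no output)
```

View pics/t2.png

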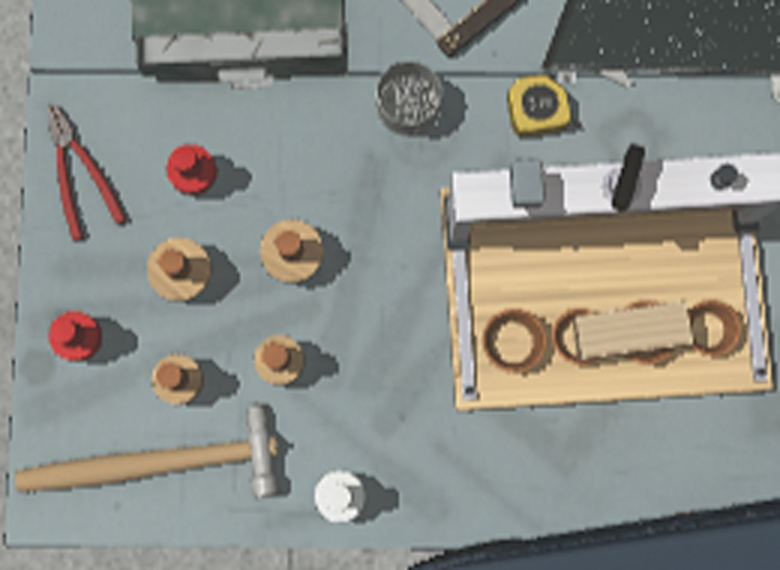

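View pics/s2.png

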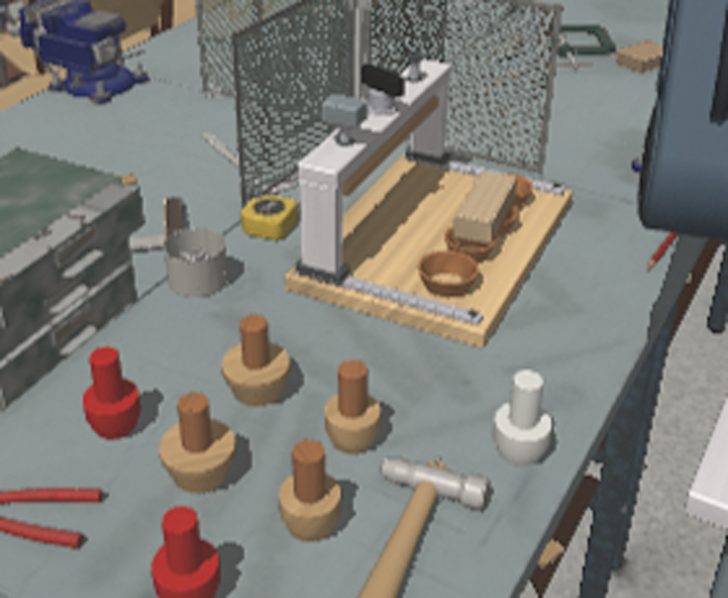

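The top view shows four bare-wood feet: large at (209,209) and (247,204), small at (209,246) and (243,239). The red look-alikes at (214,176) and (175,232) and the white one at (263,285) aren't meant. The offcut lies over cups 2 to 4 at about (361,231), with the knob at (359,179). I'll fit poses from both views.

```bash
cat >> h.py <<'E'
def sil(m,x,y,large,ztop=.09):
    prof=[(0,.024),(.031,.035),(.04,.035)] if large else [(0,.020),(.019,.027),(.04,.027)]
    a=np.linspace(0,2*np.pi,40,endpoint=False); im=np.zeros((420*4,560*4),np.uint8)
    for pr in(prof,[(.04,.014),(.09,.014)]):
        P=np.array([proj(m,[x+r*np.cos(t),y+r*np.sin(t),z]) for z,r in pr for t in a])
        cv2.fillPoly(im,[cv2.convexHull((P*4).astype(np.int32))],1)
    return cv2.resize(im.astype(np.float32),(560,420),interpolation=cv2.INTER_AREA)
E
python3 - <<'E'
from h import *
from scipy.optimize import minimize
np.set_printoptions(precision=4,suppress=True)
M={n:cams.camera_model(n) for n in('top','side')}
ims={n:cams.snapshot(n) for n in M}
mt,ms=M['top'],M['side']
for L,cands in((1,[(209,209),(247,204)]),(0,[(209,246),(243,239)])):
    for c in cands:
        x0=at_z(mt,c,.06)[:2]
        res={}
        for n in M:
            regs=cams.regions_of('foot_large_1' if L else 'foot_small_1',n)
            s=sil(M[n],*x0,L)
            best=max(regs,key=lambda d:(d['pixels']*s).sum()/np.maximum(d['pixels'],s).sum())
            res[n]=best['pixels'].astype(np.float32)
        def cost(p,ns=('top','side')):
            o=0
            for n in ns:
                s=sil(M[n],*p,L); o-=np.minimum(s,res[n]).sum()/np.maximum(s,res[n]).sum()
            return o
        f=lambda ns:minimize(cost,x0,args=(ns,),method='Nelder-Mead',options=dict(initial_simplex=[x0,x0+[.015,0],x0+[0,.015]],xatol=3e-4,fatol=1e-4))
        for ns in(('top','side'),('top',),('side',)):
            r=f(ns); print('LS'[1-L],c,ns,r.x,r.fun)
# press
def cr(x,y): return (150+x/3,120+y/3)
print('board corners',[at_z(mt,cr(*c),.023) for c in((458,408),(774,391),(443,190))])
print('knob top/side z.211..',tri(mt,(358,179),ms,(294,152)),'bridge',tri(mt,(359,180),ms,(295,160)))
for n,z in(('nest_large_1',.029),('nest_small_1',.029),('press',0),('offcut',.048),('screw_tin',0),('tape_measure',0)):
    for k in M:
        for d in cams.spot_point(n,k): print(n,k,round(d['score'],2),at_z(M[k],d['at'],z))
r=cams.regions_of('offcut','top')[0]['pixels'].astype(np.uint8)
c=max(cv2.findContours(r,0,2)[0],key=cv2.contourArea);b=cv2.boxPoints(cv2.minAreaRect(c))
print('offcut box',[at_z(mt,p,.07)[:2] for p in b])
E
```

```text
L (209, 209) ('top', 'side') [0.5462 0.3696] -1.778254747390747
L (209, 209) ('top',) [0.5445 0.3664] -0.8865503072738647
L (209, 209) ('side',) [0.547  0.3713] -0.9569746255874634
L (247, 204) ('top', 'side') [0.5663 0.2434] -1.8009229898452759
L (247, 204) ('top',) [0.5647 0.242 ] -0.9536064863204956
L (247, 204) ('side',) [0.566  0.2471] -0.9397556781768799
S (209, 246) ('top', 'side') [0.4251 0.3679] -1.7019684314727783
S (209, 246) ('top',) [0.4228 0.3642] -0.9459037780761719
S (209, 246) ('side',) [0.4259 0.3712] -0.9483726024627686
S (243, 239) ('top', 'side') [0.4461 0.2572] -1.7161167860031128
S (243, 239) ('top',) [0.4428 0.2542] -0.9136387705802917
S (243, 239) ('side',) [0.4471 0.2585] -0.9369094967842102
board corners [array([0.395 , 0.0586, 0.023 ]), array([ 0.4153, -0.2883,  0.023 ]), array([0.6388, 0.0748, 0.023 ])]
knob top/side z.211.. [ 0.6182 -0.0952  0.2024] bridge [ 0.6209 -0.1044  0.171 ]
nest_large_1 top 0.74 [ 0.4635 -0.0007  0.029 ]
nest_large_1 top 0.59 [ 0.4825 -0.1357  0.029 ]
nest_large_1 side 0.88 [ 0.466  -0.1296  0.029 ]
nest_large_1 side 0.74 [0.4723
[... 388 characters left out ...]

press top 0.37 [ 0.4895 -0.22    0.    ]
press side 0.65 [ 0.4819 -0.1208  0.    ]
offcut top 0.96 [ 0.4829 -0.1212  0.048 ]
offcut top 0.47 [ 0.486  -0.2064  0.048 ]
offcut side 0.83 [ 0.4786 -0.1107  0.048 ]
screw_tin top 0.96 [0.7421 0.1145 0.    ]
screw_tin top 0.53 [0.554  0.3632 0.    ]
screw_tin side 0.74 [0.7391 0.1205 0.    ]
tape_measure top 0.83 [ 0.7556 -0.0487  0.    ]
tape_measure top 0.22 [ 0.4719 -0.0845  0.    ]
tape_measure side 0.61 [ 0.7158 -0.0135  0.    ]
tape_measure side 0.57 [ 0.8002 -0.4127  0.    ]
tape_measure side 0.55 [ 0.5066 -0.2694  0.    ]
offcut box [array([ 0.4933, -0.0574]), array([ 0.5047, -0.1864]), array([ 0.4524, -0.1891]), array([ 0.4411, -0.0609])]
```

The fits agree with each other. Press yaw is about 3.5°, its origin is about (0.475,-0.111), and the cup points match. I'll rotate the tool first, then go above the offcut.

Call:
drive_tool(linear=[[0, 0, 0], [0, 0, 0], [0, 0, 0], [0, 0, 0], [0, 0, 0], [0, 0, 0], [0, 0, 0], [0, 0, 0], [0, 0, 0], [0, 0, 0]], rot=[[0, 0, -7], [0, 0, -7], [0, 0, -7], [0, 0, -7], [0, 0, -7], [0, 0, -7], [0, 0, -7], [0, 0, -7], [0, 0, -7], [0, 0, -7]], hand=[70, 70, 70, 70, 70, 70, 70, 70, 70, 70], force=40)

```text
t: 3.28
tcp_pos: [0.2656, -0.5658, 0.3039]
tool_rot: [0.663, 0.748, -0.0, 0.0]
force: [-0.5, -1.2, 0.4]
finger_gap: 0.821
```

```bash
cat >> h.py <<'E'
def go(x,y,z,ang=None):
    s=manip.sense(); r=R.from_quat(s['tool_rot']); X=r.apply([1,0,0]); a=np.degrees(np.arctan2(X[1],X[0]))
    d=r.inv().apply(np.array([x,y,z])-s['tcp_pos'])*1000
    print('t%.1f pos'%s['t'],np.round(s['tcp_pos'],4),'toolx %.1f'%a,'down',np.round(r.apply([0,0,1]),3),'gap %.1f mm'%(85.4*s['finger_gap']),'F',np.round(s['force'],1))
    print('  -> tool delta',np.round(d,1),'zrot', None if ang is None else round(-(ang-a+180)%360-180 if 0 else a-ang,1))
E
python3 -c "
from h import *
go(.473,-.123,.26,94.5)"
```

```text
t3.3 pos [ 0.2656 -0.5658  0.3039] toolx 96.9 down [ 0. -0. -1.] gap 70.1 mm F [-0.5 -1.2  0.4]
  -> tool delta [414.7 259.1  43.9] zrot 2.4
```

Call:
drive_tool(linear=[[33, 20.5, 3.5], [33, 20.5, 3.5], [33, 20.5, 3.5], [33, 20.5, 3.5], [33, 20.5, 3.5], [33, 20.5, 3.5], [33, 20.5, 3.5], [33, 20.5, 3.5], [33, 20.5, 3.5], [33, 20.5, 3.5], [33, 20.5, 3.5], [33, 20.5, 3.5], [0, 0, 0]], rot=[[0, 0, 0.2], [0, 0, 0.2], [0, 0, 0.2], [0, 0, 0.2], [0, 0, 0.2], [0, 0, 0.2], [0, 0, 0.2], [0, 0, 0.2], [0, 0, 0.2], [0, 0, 0.2], [0, 0, 0.2], [0, 0, 0.2], [0, 0, 0]], hand=[70, 70, 70, 70, 70, 70, 70, 70, 70, 70, 70, 70, 70])

```text
t: 4.37
tcp_pos: [0.4775, -0.1362, 0.2583]
tool_rot: [0.682, 0.732, -0.003, 0.007]
force: [-0.3, -0.3, 0.7]
finger_gap: 0.817
```

```bash
python3 - <<'E'
from h import *
np.set_printoptions(precision=4,suppress=True)
go(.473,-.123,.26,94.5)
m=cams.camera_model('wrist'); print(m['vfov'],m['cx'],m['cy'],ray(m,(280,210),True))
snap('wrist','w1.png',1.4)
for n,z in(('offcut',.048),('nest_large_1',.029),('nest_small_1',.029),('knob_grip',.211)):
    for d in cams.spot_point(n,'wrist'): print(n,np.round(d['at']),round(d['score'],2),at_z(m,d['at'],z,True))
r=cams.regions_of('offcut','wrist')[0]['pixels'].astype(np.uint8)
c=max(cv2.findContours(r,0,2)[0],key=cv2.contourArea)[:,0]
p=np.array([at_z(m,q,.078,True)[:2] for q in c],np.float32); print(cv2.minAreaRect(p))
E
```

```text
t4.4 pos [ 0.4775 -0.1362  0.2583] toolx 94.1 down [ 0.007 -0.014 -1.   ] gap 69.8 mm F [-0.3 -0.3  0.7]
  -> tool delta [13.5 -3.5 -1.9] zrot -0.4
65.70646984690485 281.8693159578316 206.29558410834818 (array([ 0.472 , -0.0663,  0.3268]), array([ 0.0212, -0.3004, -0.9536]))
offcut [282. 178.] 0.68 [ 0.4779 -0.1244  0.048 ]
offcut [512. 198.] 0.6 [ 0.7274 -0.1244  0.048 ]
nest_large_1 [285.  40.] 0.67 [ 0.4722 -0.0003  0.029 ]
nest_small_1 [283. 113.] 0.72 [ 0.4748 -0.0686  0.029 ]
knob_grip [554. 217.] 0.97 [ 0.6121 -0.0975  0.211 ]
((0.4791799783706665, -0.12369368225336075), (0.0478333905339241, 0.11957178264856339), 8.027847290039062)
```

View pics/w1.png

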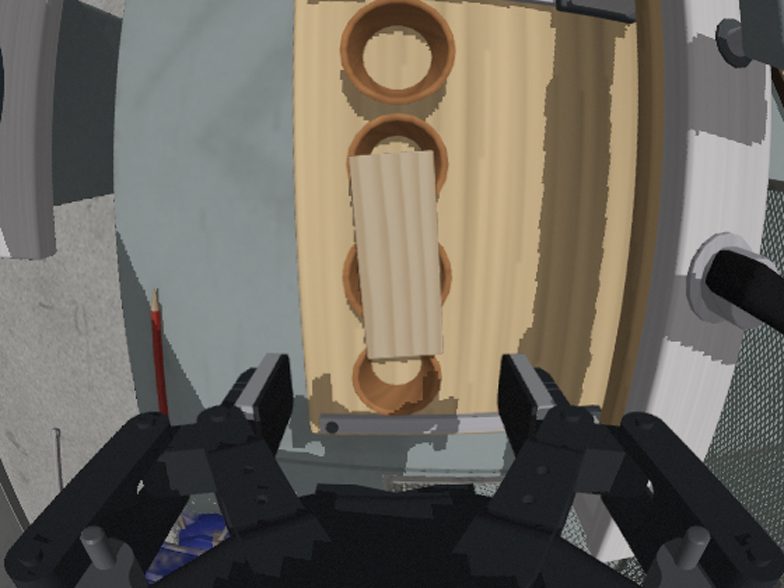

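```bash
cat >> h.py <<'E'
def go(x,y,z,ang):
    s=manip.sense(); r=R.from_quat(s['tool_rot']); X=r.apply([1,0,0]); a=np.degrees(np.arctan2(X[1],X[0]))
    d=r.inv().apply(np.array([x,y,z])-s['tcp_pos'])*1000; c,n=np.cos(np.radians(ang)),np.sin(np.radians(ang))
    T=R.from_matrix(np.array([[c,n,0],[n,-c,0],[0,0,-1.]]))
    print('t%.1f pos'%s['t'],np.round(s['tcp_pos'],4),'toolx %.1f'%a,'gap %.1f mm'%(85.4*s['finger_gap']),'F',np.round(s['force'],1),'M',np.round(s['ft_torque'],2))
    print('  -> tool delta',np.round(d,1),'rot',np.round((r.inv()*T).as_rotvec(degrees=True),1))
E
python3 -c "
from h import *
go(.479,-.124,.126,98)"
```

```text
t4.7 pos [ 0.4757 -0.1435  0.2589] toolx 93.6 gap 70.2 mm F [-0.2 -0.4  0.4] M [-0.02  0.05 -0.04]
  -> tool delta [ 21.6   3.7 132.6] rot [ 0.3  1.  -4.4]
```

Call:
drive_tool(linear=[[11, 2, 0], [10, 2, 20], [1, 0, 30], [0, 0, 30], [0, 0, 25], [0, 0, 15], [0, 0, 5], [0, 0, 0]], rot=[[0.1, 0.5, -2.2], [0.1, 0.5, -2.2], [0, 0, 0], [0, 0, 0], [0, 0, 0], [0, 0, 0], [0, 0, 0], [0, 0, 0]], hand=[70, 70, 70, 70, 70, 70, 70, 70])

```text
t: 5.33
tcp_pos: [0.4795, -0.1365, 0.1327]
tool_rot: [0.664, 0.748, 0.002, 0.007]
force: [-0.0, 0.0, -0.1]
finger_gap: 0.817
```

```bash
python3 -c "
from h import *
go(.479,-.124,.126,98)"
```

```text
t5.3 pos [ 0.4795 -0.1365  0.1327] toolx 96.8 gap 69.8 mm F [-0.   0.  -0.1] M [0.04 0.   0.04]
  -> tool delta [12.5  0.9  6.6] rot [ 0.7  0.5 -1.2]
```

Call:
drive_tool(linear=[[11, 1, 3], [4, 0, 3], [0, 0, 0], [0, 0, 0], [0, 0, 0], [0, 0, 0], [0, 0, 0], [0, 0, 0], [0, 0, 0], [0, 0, -25], [0, 0, -35], [0, 0, -35], [0, 0, -10], [0, 0, 0]], rot=[[0.5, 0.4, -1.2], [0.2, 0.1, 0], [0, 0, 0], [0, 0, 0], [0, 0, 0], [0, 0, 0], [0, 0, 0], [0, 0, 0], [0, 0, 0], [0, 0, 0], [0, 0, 0], [0, 0, 0], [0, 0, 0], [0, 0, 0]], hand=[70, 70, 36, 36, 36, 36, 36, 36, 36, 36, 36, 36, 36, 36])

```text
t: 6.5
tcp_pos: [0.4786, -0.1219, 0.2375]
tool_rot: [0.656, 0.755, -0.0, 0.0]
force: [-0.5, -0.4, -1.6]
finger_gap: 0.529
```

```bash
python3 -c "
from h import *
go(.52,.145,.22,8)"
```

```text
t6.5 pos [ 0.4786 -0.1219  0.2375] toolx 98.0 gap 45.2 mm F [-0.5 -0.4 -1.6] M [-0.01 -0.01  0.03]
  -> tool delta [258.6  78.   17.4] rot [ 0.  0. 90.]
```

Call:
drive_tool(linear=[[32, 10, 0], [32, 10, 0], [32, 10, 0], [32, 10, 0], [32, 10, 0], [32, 10, 0], [32, 10, 0], [30, 8, 0], [0, 0, 5], [0, 0, 10], [0, 0, 10], [0, 0, 10], [0, 0, 10], [0, 0, 10], [0, 0, 10], [0, 0, 10], [0, 0, 10], [0, 0, 10], [0, 0, 10], [0, 0, 10]], rot=[[0, 0, 0], [0, 0, 0], [0, 0, 0], [0, 0, 0], [0, 0, 0], [0, 0, 0], [0, 0, 0], [0, 0, 0], [0, 0, 7], [0, 0, 7], [0, 0, 7], [0, 0, 7], [0, 0, 7], [0, 0, 7], [0, 0, 7], [0, 0, 7], [0, 0, 7], [0, 0, 7], [0, 0, 7], [0, 0, 7]], hand=[36, 36, 36, 36, 36, 36, 36, 36, 36, 36, 36, 36, 36, 36, 36, 36, 36, 36, 36, 36])

```text
t: 8.17
tcp_pos: [0.5147, 0.1517, 0.0974]
tool_rot: [0.995, 0.098, -0.01, 0.001]
force: [-0.7, 0.7, -1.3]
finger_gap: 0.528
```

```bash
python3 - <<'E'
from h import *
go(.52,.145,.081,8)
m=cams.camera_model('top');snap('top')
M=m
for n in('foot_large_1','foot_small_1'):
    for d in cams.spot_point(n,'top'): print(n,round(d['score'],2),np.round(at_z(m,d['at'],0),3))
E
```

```text
t8.2 pos [0.5147 0.1517 0.0974] toolx 11.3 gap 45.1 mm F [-0.7  0.7 -1.3] M [-0.02 -0.04 -0.03]
  -> tool delta [ 4.2  7.6 16.3] rot [-0.   1.2  3.3]
foot_large_1 0.74 [0.55 0.36 0.  ]
foot_large_1 0.61 [0.567 0.236 0.   ]
foot_small_1 0.56 [0.302 0.196 0.   ]
foot_small_1 0.48 [0.662 0.355 0.   ]
foot_small_1 0.47 [0.467 0.48  0.   ]
```

Call:
drive_tool(linear=[[0, 0, 6], [0, 0, 8], [0, 0, 3], [0, 0, 1], [0, 0, 0], [0, 0, 0], [0, 0, 0], [0, 0, 0]], rot=[[0, 0.8, 0], [0, 0.4, 0], [0, 0, 0], [0, 0, 0], [0, 0, 0], [0, 0, 0], [0, 0, 0], [0, 0, 0]], hand=[36, 36, 36, 36, 36, 36, 36, 36])

```text
t: 8.98
tcp_pos: [0.5164, 0.1519, 0.0829]
tool_rot: [0.994, 0.112, 0.003, -0.0]
force: [-0.3, 0.3, -2.3]
finger_gap: 0.526
```

```bash
python3 -c "
from h import *
go(.52,.145,.079,8)"
```

```text
t9.0 pos [0.5164 0.1519 0.0829] toolx 12.8 gap 45.0 mm F [-0.3  0.3 -2.3] M [-0.01  0.04 -0.01]
  -> tool delta [1.9 7.5 3.9] rot [-0.  -0.3  4.8]
```

Call:
drive_tool(linear=[[0, 0, 3], [0, 0, 2], [0, 0, 1], [0, 0, 0], [0, 0, 0]], rot=[[0, -0.2, 0], [0, 0, 0], [0, 0, 0], [0, 0, 0], [0, 0, 0]], hand=[36, 36, 36, 36, 36])

```text
t: 9.4
tcp_pos: [0.517, 0.1521, 0.0813]
tool_rot: [0.994, 0.113, 0.002, -0.0]
force: [0.6, -0.5, -1.7]
finger_gap: 0.528
```

Call:
drive_tool(linear=[[0, 0, 3], [0, 0, 3], [0, 0, 2], [0, 0, 0]], rot=[[0, 0, 0], [0, 0, 0], [0, 0, 0], [0, 0, 0]], hand=[36, 36, 36, 36])

```text
t: 9.73
tcp_pos: [0.5172, 0.1521, 0.0814]
tool_rot: [0.994, 0.114, 0.003, 0.0]
force: [-0.4, 0.5, -1.0]
finger_gap: 0.526
```

Call:
drive_tool(linear=[[0, 0, 4], [0, 0, 0], [0, 0, 0], [0, 0, 0], [0, 0, -20], [0, 0, -35], [0, 0, -35], [0, 0, -35], [0, 0, -20], [0, 0, 0]], rot=[[0, 0, 0], [0, 0, 0], [0, 0, 0], [0, 0, 0], [0, 0, 0], [0, 0, -4], [0, 0, -7], [0, 0, -7], [0, 0, -7], [0, 0, -7]], hand=[36, 60, 60, 60, 60, 60, 60, 60, 60, 60])

```text
t: 10.57
tcp_pos: [0.5168, 0.152, 0.2246]
tool_rot: [0.921, 0.391, -0.001, -0.0]
force: [0.2, -0.2, -0.4]
finger_gap: 0.703
```

```bash
python3 - <<'E'
from h import *
go(.566,.244,.21,93)
m=cams.camera_model('wrist');snap('wrist')
for n in('foot_large_1','foot_small_1','offcut'):
    for d in cams.spot_point(n,'wrist'): print(n,np.round(d['at']),round(d['score'],2),np.round(at_z(m,d['at'],0,True),3))
E
```

```text
t10.6 pos [0.5168 0.152  0.2246] toolx 46.0 gap 60.1 mm F [ 0.2 -0.2 -0.4] M [ 0.03  0.   -0.05]
  -> tool delta [100.4 -28.5  14.5] rot [ -0.1   0.1 -47. ]
foot_large_1 [245.  80.] 0.78 [0.564 0.247 0.   ]
foot_large_1 [147.  12.] 0.77 [0.548 0.368 0.   ]
foot_large_1 [450. 401.] 0.42 [ 0.475 -0.266  0.   ]
foot_small_1 [47. 13.] 0.87 [0.475 0.477 0.   ]
foot_small_1 [126. 297.] 0.77 [0.301 0.187 0.   ]
foot_small_1 [ 75. 108.] 0.74 [0.428 0.364 0.   ]
foot_small_1 [151. 162.] 0.65 [0.447 0.26  0.   ]
offcut [280. 188.] 0.55 [0.518 0.154 0.   ]
offcut [248.  80.] 0.44 [0.566 0.246 0.   ]
```

Call:
drive_tool(linear=[[0, 0, 0], [0, 0, 0], [0, 0, 0], [0, 0, 0], [0, 0, 0], [0, 0, 0], [0, 0, 0], [30, 18, 0], [30, 18, 0], [31, 18, 0], [0, 0, 0]], rot=[[0, 0, -6.7], [0, 0, -6.7], [0, 0, -6.7], [0, 0, -6.7], [0, 0, -6.7], [0, 0, -6.7], [0, 0, -6.7], [0, 0, 0], [0, 0, 0], [0, 0, 0], [0, 0, 0]], hand=[56, 56, 56, 56, 56, 56, 56, 56, 56, 56, 56])

```text
t: 11.68
tcp_pos: [0.5556, 0.2454, 0.1974]
tool_rot: [0.691, 0.723, -0.02, -0.017]
force: [0.4, -0.5, 0.9]
finger_gap: 0.653
```

```bash
python3 - <<'E'
from h import *
m=cams.camera_model('wrist');snap('wrist','w2.png')
go(.565,.246,.124,93)
for n in('foot_large_1','foot_small_1'):
    for d in cams.spot_point(n,'wrist'): print(n,np.round(d['at']),round(d['score'],2),np.round(at_z(m,d['at'],0,True),3))
E
```

```text
t11.7 pos [0.5534 0.2431 0.1966] toolx 92.7 gap 56.0 mm F [-0.1 -0.1 -0.4] M [-0.01 -0.03  0.05]
  -> tool delta [ 2.7 15.8 71.8] rot [-3.3  0.3 -0.4]
foot_large_1 [291.  48.] 0.94 [0.547 0.369 0.   ]
foot_large_1 [308. 199.] 0.85 [0.567 0.244 0.   ]
foot_small_1 [153.  56.] 0.94 [0.428 0.366 0.   ]
foot_small_1 [ 60. 232.] 0.91 [0.302 0.193 0.   ]
foot_small_1 [428.  73.] 0.67 [0.663 0.36  0.   ]
```

Call:
drive_tool(linear=[[1, 9, 0], [1, 8, 0], [0, 2, 0], [0, 0, 0]], rot=[[-2, 0.2, 0], [-1.2, 0, 0], [-0.5, 0, 0], [0, 0, 0]], hand=[56, 56, 56, 56])

```text
t: 12.17
tcp_pos: [0.5679, 0.2396, 0.1932]
tool_rot: [0.693, 0.721, -0.003, 0.001]
force: [-0.1, 0.5, 0.4]
finger_gap: 0.655
```

```bash
python3 -c "
from h import *
go(.566,.245,.124,93)"
```

```text
t12.2 pos [0.5679 0.2396 0.1932] toolx 92.2 gap 55.9 mm F [-0.1  0.5  0.4] M [-0.02  0.04 -0.01]
  -> tool delta [ 5.9 -1.5 69.2] rot [-0.1  0.4 -0.8]
```

Call:
drive_tool(linear=[[4, -1, 10], [2, -1, 25], [1, 0, 25], [0, 0, 12], [0, 0, 2], [0, 0, 0], [0, 0, 0], [0, 0, 0], [0, 0, 0], [0, 0, 0], [0, 0, 0]], rot=[[0, 0.4, -0.4], [0, 0, -0.4], [0, 0, 0], [0, 0, 0], [0, 0, 0], [0, 0, 0], [0, 0, 0], [0, 0, 0], [0, 0, 0], [0, 0, 0], [0, 0, 0]], hand=[56, 56, 56, 56, 56, 20, 20, 20, 20, 20, 20])

```text
t: 13.08
tcp_pos: [0.5658, 0.245, 0.1188]
tool_rot: [0.689, 0.724, 0.001, -0.001]
force: [0.3, 0.4, -1.5]
finger_gap: 0.319
```

```bash
python3 -c "
from h import *
go(.566,.245,.124,93)"
```

```text
t13.1 pos [0.5658 0.245  0.1188] toolx 92.8 gap 27.2 mm F [ 0.3  0.4 -1.5] M [-0.02 -0.03  0.03]
  -> tool delta [-0.   0.2 -5.2] rot [ 0.  -0.2 -0.2]
```

Call:
drive_tool(linear=[[0, 0, -20], [0, 0, -35], [0, 0, -35], [0, 0, -10], [-20, -9, 0], [-33, -15, 0], [-35, -16, 0], [-35, -16, 0], [-35, -16, 0], [-35, -16, 0], [-30, -14, 0], [-15, -7, 0], [0, 0, 0], [0, 0, 0]], rot=[[0, 0, 0], [0, 0, 0], [0, 0, 0], [0, 0, 0], [0, 0, 0], [0, 0, 0], [0, 0, 0], [0, 0, 0], [0, 0, 0], [0, 0, 0], [0, 0, 0], [0, 0, 0], [0, 0, 0], [0, 0, 0]], hand=[20, 20, 20, 20, 20, 20, 20, 20, 20, 20, 20, 20, 20, 20])

```text
t: 14.25
tcp_pos: [0.4654, -0.0052, 0.2224]
tool_rot: [0.688, 0.726, 0.006, 0.002]
force: [-0.3, 0.7, -0.6]
finger_gap: 0.318
```

```bash
python3 - <<'E'
from h import *
m=cams.camera_model('wrist');snap('wrist','w3.png')
go(.468,-.003,.178,93.5)
for n in('nest_large_1','nest_small_1','foot_large_1'):
    for d in cams.spot_point(n,'wrist'): print(n,np.round(d['at']),round(d['score'],2),np.round(at_z(m,d['at'],.029,True),3))
m=cams.camera_model('top');snap('top')
for n in('nest_large_1','nest_small_1'):
    for d in cams.spot_point(n,'top'): print(n,np.round(d['at']),round(d['score'],2),np.round(at_z(m,d['at'],.029),3))
E
```

```text
t14.3 pos [ 0.4655 -0.0049  0.2223] toolx 93.2 gap 27.3 mm F [-0.3 -0.3 -1.5] M [-0.04  0.04  0.02]
  -> tool delta [ 1.5  2.1 44.4] rot [ 0.6 -0.3 -0.3]
nest_large_1 [290. 194.] 0.95 [0.474 0.    0.029]
nest_large_1 [286. 331.] 0.6 [ 0.478 -0.139  0.029]
foot_large_1 [281. 233.] 0.72 [ 0.468 -0.034  0.029]
nest_large_1 [321. 233.] 0.69 [ 0.471 -0.001  0.029]
nest_large_1 [363. 230.] 0.56 [ 0.48  -0.14   0.029]
nest_small_1 [384. 229.] 0.83 [ 0.486 -0.211  0.029]
nest_small_1 [342. 236.] 0.66 [ 0.46  -0.071  0.029]
```

View pics/w3.png

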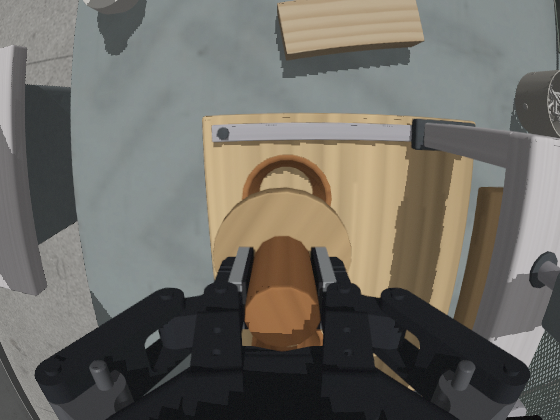

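Call:
drive_tool(linear=[[3, 3, 8], [2, 2, 15], [1, 1, 17], [0, 0, 8], [0, 0, 0]], rot=[[0.4, -0.2, 0], [0.2, 0, 0], [0, 0, 0], [0, 0, 0], [0, 0, 0]], hand=[20, 20, 20, 20, 20])

```text
t: 15.02
tcp_pos: [0.4748, 0.0061, 0.172]
tool_rot: [0.684, 0.729, 0.001, 0.002]
force: [0.3, 0.5, -0.8]
finger_gap: 0.319
```

```bash
python3 -c "
from h import *
go(.471,0,.148,93.5)"
```

```text
t15.0 pos [0.4748 0.0061 0.172 ] toolx 93.7 gap 27.3 mm F [ 0.3  0.5 -0.8] M [0.03 0.05 0.07]
  -> tool delta [-5.8 -4.3 24. ] rot [0.2 0.  0.2]
```

Call:
drive_tool(linear=[[-4, -3, 3], [-2, -1, 5], [0, 0, 6], [0, 0, 5], [0, 0, 4], [0, 0, 2], [0, 0, 0]], rot=[[0.2, 0, 0], [0, 0, 0], [0, 0, 0], [0, 0, 0], [0, 0, 0], [0, 0, 0], [0, 0, 0]], hand=[20, 20, 20, 20, 20, 20, 20])

```text
t: 15.6
tcp_pos: [0.4706, 0.0005, 0.1457]
tool_rot: [0.685, 0.729, 0.0, -0.001]
force: [-0.6, 1.9, -0.1]
finger_gap: 0.32
```

```bash
python3 -c "
from h import *
go(.471,0,.148,93.5)"
```

```text
t15.6 pos [0.4706 0.0005 0.1457] toolx 93.6 gap 27.3 mm F [-0.6  1.9 -0.1] M [ 0.31 -0.1   0.04]
  -> tool delta [-0.5  0.4 -2.3] rot [-0.  -0.1  0.1]
```

Call:
drive_tool(linear=[[0, 0, 0], [0, 0, 0], [0, 0, 0], [0, 0, -20], [0, 0, -30], [0, 0, -20], [20, 5, 0], [35, 10, 0], [36, 10, 0], [36, 10, 0], [36, 10, 0], [36, 10, 0], [36, 10, 0], [36, 10, 0], [36, 10, 0], [30, 8, 0], [20, 5, 0], [0, 0, 0], [0, 0, 0]], rot=[[0, 0, 0], [0, 0, 0], [0, 0, 0], [0, 0, 0], [0, 0, 0], [0, 0, 0], [0, 0, 0], [0, 0, 0], [0, 0, 0], [0, 0, 0], [0, 0, 0], [0, 0, 0], [0, 0, 0], [0, 0, 0], [0, 0, 0], [0, 0, 0], [0, 0, 0], [0, 0, 0], [0, 0, 0]], hand=[56, 56, 56, 56, 56, 56, 56, 56, 56, 56, 56, 56, 56, 56, 56, 56, 56, 56, 56])

```text
t: 17.18
tcp_pos: [0.5574, 0.3772, 0.2237]
tool_rot: [0.686, 0.728, 0.008, 0.01]
force: [-0.7, -0.8, 0.2]
finger_gap: 0.655
```

```bash
python3 - <<'E'
from h import *
m=cams.camera_model('wrist');snap('wrist','w4.png')
go(.5475,.369,.12,93)
for n in('foot_large_1','foot_small_1'):
    for d in cams.spot_point(n,'wrist'): print(n,np.round(d['at']),round(d['score'],2),np.round(at_z(m,d['at'],0,True),3))
m=cams.camera_model('top');snap('top')
for n in('foot_large_1','offcut'):
    for d in cams.spot_point(n,'top'): print(n,np.round(d['at']),round(d['score'],2),np.round(at_z(m,d['at'],.0),3))
E
```

```text
t17.2 pos [0.5574 0.377  0.2237] toolx 93.4 gap 55.8 mm F [ 1.1  0.2 -0.2] M [ 0.04  0.02 -0.04]
  -> tool delta [ -7.1 -12.9 103.5] rot [1.4 0.1 0.4]
foot_large_1 [264. 197.] 0.75 [0.547 0.37  0.   ]
foot_small_1 [192.  74.] 0.94 [0.476 0.482 0.   ]
foot_small_1 [ 74. 323.] 0.92 [0.305 0.192 0.   ]
foot_small_1 [170. 297.] 0.89 [0.448 0.253 0.   ]
foot_small_1 [144. 196.] 0.86 [0.429 0.365 0.   ]
foot_small_1 [380. 214.] 0.64 [0.66  0.359 0.   ]
foot_large_1 [321. 234.] 0.78 [ 0.471 -0.005  0.   ]
foot_large_1 [213. 210.] 0.44 [0.55  0.362 0.   ]
offcut [274. 221.] 0.9 [0.513 0.153 0.   ]
```

Call:
drive_tool(linear=[[-4, -7, 5], [-2, -4, 12], [-1, -1, 15], [0, 0, 0]], rot=[[0.9, 0, 0], [0.4, 0, 0], [0, 0, 0], [0, 0, 0]], hand=[56, 56, 56, 56])

```text
t: 17.82
tcp_pos: [0.5453, 0.3629, 0.1904]
tool_rot: [0.689, 0.725, -0.002, 0.001]
force: [-0.5, 0.5, -1.0]
finger_gap: 0.657
```

```bash
python3 -c "
from h import *
go(.5475,.3695,.12,93)"
```

```text
t17.8 pos [0.5453 0.3629 0.1904] toolx 93.0 gap 56.1 mm F [-0.5  0.5 -1. ] M [-0.04  0.05  0.04]
  -> tool delta [ 6.7  2.6 70.4] rot [-0.1  0.2 -0. ]
```

Call:
drive_tool(linear=[[4, 1, 10], [2, 1, 25], [0, 0, 25], [0, 0, 10], [0, 0, 1], [0, 0, 0], [0, 0, 0], [0, 0, 0], [0, 0, 0], [0, 0, 0], [0, 0, 0]], rot=[[0, 0.2, 0], [0, 0, 0], [0, 0, 0], [0, 0, 0], [0, 0, 0], [0, 0, 0], [0, 0, 0], [0, 0, 0], [0, 0, 0], [0, 0, 0], [0, 0, 0]], hand=[56, 56, 56, 56, 56, 20, 20, 20, 20, 20, 20])

```text
t: 18.73
tcp_pos: [0.5487, 0.3693, 0.1185]
tool_rot: [0.689, 0.724, 0.002, -0.0]
force: [0.4, 0.0, -1.2]
finger_gap: 0.319
```

```bash
python3 -c "
from h import *
go(.4797,-.1434,.12,93.5)"
```

```text
t18.7 pos [0.5487 0.3693 0.1185] toolx 92.8 gap 27.2 mm F [ 0.4  0.  -1.2] M [-0.04  0.03  0.04]
  -> tool delta [-508.7  -94.2   -3.3] rot [ 0.1 -0.2 -0.7]
```

Call:
drive_tool(linear=[[0, 0, -25], [0, 0, -38], [0, 0, -40], [0, 0, -35], [-20, -4, -15], [-35, -6.5, 0], [-38, -7, 0], [-38, -7, 0], [-38, -7, 0], [-38, -7, 0], [-38, -7, 0], [-38, -7, 0], [-38, -7, 0], [-38, -7, 0], [-38, -7, 0], [-38, -7, 0], [-38, -7, 0], [-30, -6, 0], [-15, -3, 0], [0, 0, 0]], rot=[[0, 0, 0], [0, 0, 0], [0, 0, 0], [0, 0, 0], [0, 0, 0], [0, 0, 0], [0, 0, 0], [0, 0, 0], [0, 0, 0], [0, 0, 0], [0, 0, 0], [0, 0, 0], [0, 0, 0], [0, 0, 0], [0, 0, 0], [0, 0, 0], [0, 0, 0], [0, 0, 0], [0, 0, 0], [0, 0, 0]], hand=[20, 20, 20, 20, 20, 20, 20, 20, 20, 20, 20, 20, 20, 20, 20, 20, 20, 20, 20, 20])

```text
t: 20.4
tcp_pos: [0.4783, -0.1743, 0.2867]
tool_rot: [0.686, 0.727, 0.011, 0.012]
force: [-0.3, -0.4, -0.8]
finger_gap: 0.316
```

```bash
python3 - <<'E'
from h import *
m=cams.camera_model('wrist');snap('wrist')
go(.4797,-.1434,.17,93.5)
for n in('nest_large_1','nest_small_1','foot_large_1'):
    for d in cams.spot_point(n,'wrist'): print(n,np.round(d['at']),round(d['score'],2),np.round(at_z(m,d['at'],.029,True),3))
E
```

```text
t20.4 pos [ 0.4783 -0.173   0.2867] toolx 93.3 gap 27.5 mm F [ 0.3 -1.8 -1.8] M [ 0.03  0.03 -0.01]
  -> tool delta [ 29.5  -0.6 116.7] rot [ 1.8  0.  -0.2]
nest_large_1 [276. 151.] 0.76 [ 0.479 -0.142  0.029]
nest_small_1 [273.  82.] 0.76 [ 0.472 -0.072  0.029]
foot_large_1 [275.  14.] 0.91 [ 0.47  -0.001  0.029]
foot_large_1 [284. 231.] 0.9 [ 0.491 -0.227  0.029]
```

Call:
drive_tool(linear=[[12, 0, 10], [12, 0, 25], [6, 0, 30], [0, 0, 25], [0, 0, 15], [0, 0, 0]], rot=[[1.2, 0, 0], [0.6, 0, 0], [0, 0, 0], [0, 0, 0], [0, 0, 0], [0, 0, 0]], hand=[20, 20, 20, 20, 20, 20])

```text
t: 21.1
tcp_pos: [0.4795, -0.1289, 0.181]
tool_rot: [0.68, 0.733, 0.001, 0.002]
force: [-0.1, 0.3, -0.1]
finger_gap: 0.319
```

```bash
python3 -c "
from h import *
go(.4797,-.1425,.1475,93.5)"
```

```text
t21.1 pos [ 0.4795 -0.1289  0.181 ] toolx 94.4 gap 27.2 mm F [-0.1  0.3 -0.1] M [-0.04  0.01 -0.03]
  -> tool delta [-13.5  -1.   33.5] rot [0.3 0.1 0.9]
```

Call:
drive_tool(linear=[[-7, -1, 0], [-5, 0, 4], [-1, 0, 10], [0, 0, 8], [0, 0, 6], [0, 0, 4], [0, 0, 2], [0, 0, 0]], rot=[[0.2, 0, 0.5], [0, 0, 0.4], [0, 0, 0], [0, 0, 0], [0, 0, 0], [0, 0, 0], [0, 0, 0], [0, 0, 0]], hand=[20, 20, 20, 20, 20, 20, 20, 20])

```text
t: 21.77
tcp_pos: [0.4807, -0.1419, 0.1478]
tool_rot: [0.684, 0.73, -0.0, 0.003]
force: [0.7, -0.5, -1.3]
finger_gap: 0.32
```

```bash
python3 -c "
from h import *
go(.4797,-.1425,.1475,93.5)"
```

```text
t21.8 pos [ 0.4807 -0.1419  0.1478] toolx 93.7 gap 27.3 mm F [ 0.7 -0.5 -1.3] M [-0.09  0.11 -0.01]
  -> tool delta [-0.6 -1.   0.3] rot [0.2 0.2 0.2]
```

Call:
drive_tool(linear=[[0, 0, 2], [0, 0, 2], [0, 0, 0], [0, 0, 0], [0, 0, 0], [0, 0, -20], [0, 0, -35], [0, 0, -20], [20, -1, 0], [36, -1, 0], [38, -1, 0], [38, -1, 0], [38, -1, 0], [38, -1, 0], [38, -1, 0], [38, -1, 0], [38, -1, 0], [38, -1, 0], [20, 0, 0], [0, 0, 0]], rot=[[0, 0, 0], [0, 0, 0], [0, 0, 0], [0, 0, 0], [0, 0, 0], [0, 0, 0], [0, 0, 0], [0, 0, 0], [0, 0, 0], [0, 0, 0], [0, 0, 0], [0, 0, 0], [0, 0, 0], [0, 0, 0], [0, 0, 0], [0, 0, 0], [0, 0, 0], [0, 0, 0], [0, 0, 0], [0, 0, 0]], hand=[20, 20, 56, 56, 56, 56, 56, 56, 56, 56, 56, 56, 56, 56, 56, 56, 56, 56, 56, 56])

```text
t: 23.43
tcp_pos: [0.4573, 0.2528, 0.2225]
tool_rot: [0.688, 0.726, 0.011, 0.014]
force: [0.1, 0.2, -0.0]
finger_gap: 0.656
```

```bash
python3 - <<'E'
from h import *
m=cams.camera_model('wrist');snap('wrist')
go(.447,.256,.12,93.5)
for n in('foot_small_1',):
    for d in cams.spot_point(n,'wrist'): print(n,np.round(d['at']),round(d['score'],2),np.round(at_z(m,d['at'],.0,True),3))
m=cams.camera_model('top');snap('top')
for n in('foot_large_1','foot_small_1'):
    for d in cams.spot_point(n,'top'): print(n,np.round(d['at']),round(d['score'],2),np.round(at_z(m,d['at'],.029),3))
E
```

```text
t23.5 pos [0.4571 0.2514 0.2224] toolx 93.1 gap 55.6 mm F [ 0.3  0.1 -0. ] M [ 0.04  0.06 -0.02]
  -> tool delta [  5.7 -13.5 102. ] rot [ 2.   0.4 -0.4]
foot_small_1 [478. 100.] 0.87 [0.662 0.359 0.   ]
foot_small_1 [125. 246.] 0.73 [0.305 0.188 0.   ]
foot_small_1 [262. 185.] 0.72 [0.447 0.256 0.   ]
foot_small_1 [248.  64.] 0.69 [0.43  0.366 0.   ]
foot_large_1 [367. 228.] 0.74 [ 0.486 -0.154  0.029]
foot_large_1 [321. 236.] 0.72 [ 0.461 -0.001  0.029]
foot_small_1 [178. 232.] 0.73 [0.472 0.471 0.029]
foot_small_1 [214. 178.] 0.69 [0.654 0.358 0.029]
foot_small_1 [264. 285.] 0.56 [0.301 0.184 0.029]
foot_small_1 [211. 246.] 0.51 [0.425 0.36  0.029]
foot_small_1 [243. 238.] 0.36 [0.454 0.255 0.029]
foot_small_1 [320. 236.] 0.2 [0.462 0.001 0.029]
```

Call:
drive_tool(linear=[[2, -7, 5], [2, -4, 12], [0, -1, 15], [0, 0, 0]], rot=[[1.4, 0.3, 0], [0.5, 0, 0], [0, 0, 0], [0, 0, 0]], hand=[56, 56, 56, 56])

```text
t: 24.02
tcp_pos: [0.4457, 0.2466, 0.1882]
tool_rot: [0.693, 0.721, -0.002, -0.0]
force: [-1.1, 0.2, -0.9]
finger_gap: 0.651
```

```bash
python3 -c "
from h import *
go(.447,.256,.12,93.5)"
```

```text
t24.0 pos [0.4457 0.2466 0.1882] toolx 92.2 gap 55.6 mm F [-1.1  0.2 -0.9] M [-0.02  0.03 -0.01]
  -> tool delta [ 9.4  1.9 68.1] rot [-0.2  0.1 -1.3]
```

Call:
drive_tool(linear=[[5, 1, 8], [3, 1, 25], [1, 0, 25], [0, 0, 10], [0, 0, 1], [0, 0, 0], [0, 0, 0], [0, 0, 0], [0, 0, 0], [0, 0, 0], [0, 0, 0]], rot=[[0, 0.1, -0.7], [0, 0, -0.5], [0, 0, 0], [0, 0, 0], [0, 0, 0], [0, 0, 0], [0, 0, 0], [0, 0, 0], [0, 0, 0], [0, 0, 0], [0, 0, 0]], hand=[56, 56, 56, 56, 56, 20, 20, 20, 20, 20, 20])

```text
t: 24.93
tcp_pos: [0.4495, 0.2551, 0.1162]
tool_rot: [0.687, 0.727, 0.001, -0.001]
force: [0.7, -0.2, -1.7]
finger_gap: 0.317
```

```bash
python3 -c "
from h import *
go(.484,-.215,.12,93.5)"
```

```text
t24.9 pos [0.4495 0.2551 0.1162] toolx 93.3 gap 27.1 mm F [ 0.7 -0.2 -1.7] M [-0.02  0.04 -0.04]
  -> tool delta [-471.3    7.6   -4.7] rot [-0.  -0.1 -0.2]
```

Call:
drive_tool(linear=[[0, 0, -25], [0, 0, -38], [0, 0, -40], [0, 0, -35], [-20, 0, -15], [-35, 0, 0], [-38, 1, 0], [-38, 1, 0], [-38, 1, 0], [-38, 1, 0], [-38, 1, 0], [-38, 1, 0], [-38, 1, 0], [-38, 1, 0], [-38, 1, 0], [-38, 1, 0], [-25, 1, 0], [-12, 0, 0], [0, 0, 0]], rot=[[0, 0, 0], [0, 0, 0], [0, 0, 0], [0, 0, 0], [0, 0, 0], [0, 0, 0], [0, 0, 0], [0, 0, 0], [0, 0, 0], [0, 0, 0], [0, 0, 0], [0, 0, 0], [0, 0, 0], [0, 0, 0], [0, 0, 0], [0, 0, 0], [0, 0, 0], [0, 0, 0], [0, 0, 0]], hand=[20, 20, 20, 20, 20, 20, 20, 20, 20, 20, 20, 20, 20, 20, 20, 20, 20, 20, 20])

```text
t: 26.52
tcp_pos: [0.4894, -0.236, 0.2843]
tool_rot: [0.684, 0.729, 0.006, 0.008]
force: [-0.0, -0.4, -1.2]
finger_gap: 0.315
```

```bash
python3 - <<'E'
from h import *
m=cams.camera_model('wrist');snap('wrist')
go(.484,-.215,.165,93.5)
for n in('nest_small_1','foot_large_1'):
    for d in cams.spot_point(n,'wrist'): print(n,np.round(d['at']),round(d['score'],2),np.round(at_z(m,d['at'],.029,True),3))
E
```

```text
t26.6 pos [ 0.489  -0.2345  0.2842] toolx 93.7 gap 27.0 mm F [ 0.   0.2 -1.2] M [-0.03  0.03 -0.08]
  -> tool delta [ 20.1  -5.9 119.1] rot [1.  0.2 0.2]
nest_small_1 [277. 163.] 0.91 [ 0.488 -0.216  0.029]
nest_small_1 [273.  24.] 0.71 [ 0.476 -0.075  0.029]
foot_large_1 [276.  91.] 0.91 [ 0.482 -0.143  0.029]
```

Call:
drive_tool(linear=[[6, -2, 10], [5, -1, 25], [1, 0, 30], [0, 0, 25], [0, 0, 17], [0, 0, 0]], rot=[[0.7, 0.2, 0], [0.3, 0, 0], [0, 0, 0], [0, 0, 0], [0, 0, 0], [0, 0, 0]], hand=[20, 20, 20, 20, 20, 20])

```text
t: 27.17
tcp_pos: [0.4832, -0.2043, 0.1736]
tool_rot: [0.678, 0.735, 0.001, -0.004]
force: [0.4, 0.1, -1.1]
finger_gap: 0.322
```

```bash
python3 -c "
from h import *
go(.486,-.215,.1452,93.5)"
```

```text
t27.2 pos [ 0.4832 -0.2043  0.1736] toolx 94.6 gap 27.5 mm F [ 0.4  0.1 -1.1] M [0.05 0.03 0.01]
  -> tool delta [-11.1   2.1  28.3] rot [-0.3 -0.4  1.1]
```

Call:
drive_tool(linear=[[-6, 1, 0], [-4, 1, 3], [-1, 0, 8], [0, 0, 7], [0, 0, 5], [0, 0, 4], [0, 0, 3], [0, 0, 0]], rot=[[-0.2, -0.2, 0.6], [0, 0, 0.4], [0, 0, 0], [0, 0, 0], [0, 0, 0], [0, 0, 0], [0, 0, 0], [0, 0, 0]], hand=[20, 20, 20, 20, 20, 20, 20, 20])

```text
t: 27.83
tcp_pos: [0.4861, -0.2157, 0.1464]
tool_rot: [0.681, 0.732, -0.002, 0.001]
force: [-0.3, 0.4, -1.2]
finger_gap: 0.322
```

```bash
python3 -c "
from h import *
go(.486,-.215,.1452,93.5)"
```

```text
t27.8 pos [ 0.4861 -0.2157  0.1464] toolx 94.1 gap 27.5 mm F [-0.3  0.4 -1.2] M [ 0.01 -0.01 -0.03]
  -> tool delta [ 0.7 -0.1  1.2] rot [-0.1  0.3  0.6]
```

Call:
drive_tool(linear=[[0, 0, 3], [0, 0, 3], [0, 0, 0], [0, 0, 0], [0, 0, 0], [0, 0, -20], [0, 0, -35], [0, 0, -20], [20, 0, 0], [36, -1, 0], [38, -1, 0], [38, -1, 0], [38, -1, 0], [38, -1, 0], [38, -1, 0], [38, -1, 0], [38, -1, 0], [38, -1, 0], [38, -1, 0], [38, -1, 0]], rot=[[0, 0, 0], [0, 0, 0], [0, 0, 0], [0, 0, 0], [0, 0, 0], [0, 0, 0], [0, 0, 0], [0, 0, 0], [0, 0, 0], [0, 0, 0], [0, 0, 0], [0, 0, 0], [0, 0, 0], [0, 0, 0], [0, 0, 0], [0, 0, 0], [0, 0, 0], [0, 0, 0], [0, 0, 0], [0, 0, 0]], hand=[20, 20, 56, 56, 56, 56, 56, 56, 56, 56, 56, 56, 56, 56, 56, 56, 56, 56, 56, 56])

```text
t: 29.5
tcp_pos: [0.4552, 0.2291, 0.216]
tool_rot: [0.689, 0.725, 0.004, 0.011]
force: [0.6, 0.1, -0.2]
finger_gap: 0.656
```

Call:
drive_tool(linear=[[38, 0, 0], [38, 0, 0], [38, 0, 0], [25, 0, 0], [10, 0, 0], [0, 0, 0]], rot=[[0, 0, 0], [0, 0, 0], [0, 0, 0], [0, 0, 0], [0, 0, 0], [0, 0, 0]], hand=[56, 56, 56, 56, 56, 56])

```text
t: 30.0
tcp_pos: [0.4439, 0.3953, 0.2127]
tool_rot: [0.685, 0.728, 0.007, 0.009]
force: [-0.3, -0.3, -0.0]
finger_gap: 0.658
```

```bash
python3 - <<'E'
from h import *
m=cams.camera_model('wrist');snap('wrist')
go(.4295,.366,.12,93.5)
for n in('foot_small_1',):
    for d in cams.spot_point(n,'wrist'): print(n,np.round(d['at']),round(d['score'],2),np.round(at_z(m,d['at'],.0,True),3))
E
```

```text
t30.1 pos [0.4438 0.3941 0.2126] toolx 93.4 gap 56.0 mm F [-0.1  0.4 -0.1] M [0.   0.06 0.02]
  -> tool delta [-26.8 -18.   92.3] rot [ 1.3  0.3 -0.1]
foot_small_1 [477. 236.] 0.93 [0.662 0.36  0.   ]
foot_small_1 [149. 355.] 0.92 [0.3   0.188 0.   ]
foot_small_1 [320. 100.] 0.86 [0.477 0.479 0.   ]
foot_small_1 [257. 221.] 0.66 [0.428 0.368 0.   ]
```

Call:
drive_tool(linear=[[-12, -9, 0], [-10, -6, 5], [-4, -2, 12], [0, 0, 0], [0, 0, 0]], rot=[[0.9, 0.2, 0], [0.4, 0, 0], [0, 0, 0], [0, 0, 0], [0, 0, 0]], hand=[56, 56, 56, 56, 56])

```text
t: 30.52
tcp_pos: [0.4288, 0.3562, 0.195]
tool_rot: [0.689, 0.724, -0.004, 0.0]
force: [0.3, 0.4, 0.4]
finger_gap: 0.654
```

```bash
python3 -c "
from h import *
go(.429,.367,.12,93.5)"
```

```text
t30.5 pos [0.4288 0.3562 0.195 ] toolx 92.8 gap 55.8 mm F [0.3 0.4 0.4] M [-0.02 -0.04  0.02]
  -> tool delta [11.2  1.1 74.9] rot [-0.3  0.3 -0.7]
```

Call:
drive_tool(linear=[[6, 0, 8], [4, 0, 25], [1, 0, 30], [0, 0, 12], [0, 0, 1], [0, 0, 0], [0, 0, 0], [0, 0, 0], [0, 0, 0], [0, 0, 0], [0, 0, 0]], rot=[[-0.2, 0.2, -0.4], [0, 0, -0.2], [0, 0, 0], [0, 0, 0], [0, 0, 0], [0, 0, 0], [0, 0, 0], [0, 0, 0], [0, 0, 0], [0, 0, 0], [0, 0, 0]], hand=[56, 56, 56, 56, 56, 20, 20, 20, 20, 20, 20])

```text
t: 31.43
tcp_pos: [0.4349, 0.3684, 0.1211]
tool_rot: [0.687, 0.726, 0.007, 0.002]
force: [0.1, 0.3, -1.2]
finger_gap: 0.318
```

```bash
python3 -c "
from h import *
go(.4755,-.0725,.12,93.5)"
```

```text
t31.4 pos [0.4349 0.3684 0.1211] toolx 93.2 gap 27.1 mm F [ 0.1  0.3 -1.2] M [-0.01 -0.   -0.02]
  -> tool delta [-442.5   16.2   -1.2] rot [ 0.7 -0.3 -0.3]
```

Call:
drive_tool(linear=[[0, 0, -25], [0, 0, -38], [0, 0, -40], [0, 0, -35], [-20, 0, -15], [-36, 1, 0], [-38, 1, 0], [-38, 1, 0], [-38, 1, 0], [-38, 1, 0], [-38, 1, 0], [-38, 1, 0], [-38, 1, 0], [-38, 1, 0], [-38, 1, 0], [-22, 0, 0], [-10, 0, 0], [0, 0, 0]], rot=[[0, 0, 0], [0, 0, 0], [0, 0, 0], [0, 0, 0], [0, 0, 0], [0, 0, 0], [0, 0, 0], [0, 0, 0], [0, 0, 0], [0, 0, 0], [0, 0, 0], [0, 0, 0], [0, 0, 0], [0, 0, 0], [0, 0, 0], [0, 0, 0], [0, 0, 0], [0, 0, 0]], hand=[20, 20, 20, 20, 20, 20, 20, 20, 20, 20, 20, 20, 20, 20, 20, 20, 20, 20])

```text
t: 32.93
tcp_pos: [0.4717, -0.0789, 0.2882]
tool_rot: [0.685, 0.729, 0.016, 0.013]
force: [-1.4, -0.0, -1.5]
finger_gap: 0.314
```

```bash
python3 - <<'E'
from h import *
m=cams.camera_model('wrist');snap('wrist')
go(.4765,-.0725,.172,93.5)
for n in('nest_small_1','foot_large_1'):
    for d in cams.spot_point(n,'wrist'): print(n,np.round(d['at']),round(d['score'],2),np.round(at_z(m,d['at'],.029,True),3))
E
```

```text
t33.0 pos [ 0.4714 -0.0779  0.2881] toolx 93.6 gap 27.2 mm F [ 0.  -0.8 -1.6] M [0.01 0.04 0.05]
  -> tool delta [  4.6   0.7 116.3] rot [ 2.4 -0.2  0.1]
foot_large_1 [275. 109.] 0.97 [ 0.471 -0.002  0.029]
foot_large_1 [282. 232.] 0.4 [ 0.485 -0.132  0.029]
```

Call:
drive_tool(linear=[[0, 0, 5], [0, 0, 20], [0, 0, 25], [0, 0, 15], [0, 0, 0]], rot=[[1.6, -0.1, 0], [0.8, 0, 0], [0, 0, 0], [0, 0, 0], [0, 0, 0]], hand=[20, 20, 20, 20, 20])

```text
t: 33.5
tcp_pos: [0.4713, -0.0688, 0.2217]
tool_rot: [0.68, 0.733, -0.001, -0.003]
force: [0.1, 0.4, -1.1]
finger_gap: 0.317
```

```bash
python3 -c "
from h import *
go(.4765,-.0725,.150,93.5)"
```

```text
t33.5 pos [ 0.4713 -0.0688  0.2217] toolx 94.3 gap 27.1 mm F [ 0.1  0.4 -1.1] M [-0.03 -0.01  0.  ]
  -> tool delta [-4.3  5.3 71.7] rot [-0.3 -0.2  0.8]
```

Call:
drive_tool(linear=[[-2, 3, 0], [-2, 2, 5], [0, 0, 15], [0, 0, 20], [0, 0, 10], [0, 0, 0]], rot=[[-0.2, -0.2, 0.4], [0, 0, 0.4], [0, 0, 0], [0, 0, 0], [0, 0, 0], [0, 0, 0]], hand=[20, 20, 20, 20, 20, 20])

```text
t: 34.0
tcp_pos: [0.4811, -0.07, 0.173]
tool_rot: [0.683, 0.73, 0.0, 0.004]
force: [-0.3, 0.2, -2.4]
finger_gap: 0.32
```

```bash
python3 -c "
from h import *
go(.476,-.072,.150,93.5)"
```

```text
t34.0 pos [ 0.4811 -0.07    0.173 ] toolx 93.8 gap 27.3 mm F [-0.3  0.2 -2.4] M [ 0.06  0.03 -0.04]
  -> tool delta [-1.6 -5.4 23. ] rot [0.3 0.3 0.3]
```

Call:
drive_tool(linear=[[-1, -3, 0], [0, -2, 3], [0, 0, 6], [0, 0, 6], [0, 0, 5], [0, 0, 4], [0, 0, 3], [0, 0, 0]], rot=[[0.2, 0.2, 0.2], [0, 0, 0], [0, 0, 0], [0, 0, 0], [0, 0, 0], [0, 0, 0], [0, 0, 0], [0, 0, 0]], hand=[20, 20, 20, 20, 20, 20, 20, 20])

```text
t: 34.67
tcp_pos: [0.4752, -0.071, 0.1474]
tool_rot: [0.684, 0.729, -0.0, 0.001]
force: [-0.2, 0.8, 0.8]
finger_gap: 0.318
```

```bash
python3 -c "
from h import *
go(.476,-.072,.150,93.5)"
```

```text
t34.7 pos [ 0.4752 -0.071   0.1474] toolx 93.6 gap 27.2 mm F [-0.2  0.8  0.8] M [0.07 0.14 0.02]
  -> tool delta [-1.1  0.8 -2.6] rot [0.1 0.1 0.1]
```

Call:
drive_tool(linear=[[0, 0, 2], [0, 0, 0], [0, 0, 0], [0, 0, 0], [0, 0, -20], [0, 0, -35], [0, 0, -38], [0, 0, -38], [0, 0, -35], [0, 0, -15], [0, 0, 0], [0, 0, 0], [0, 0, 0], [0, 0, 0], [0, 0, 0], [0, 0, 0]], rot=[[0, 0, 0], [0, 0, 0], [0, 0, 0], [0, 0, 0], [0, 0, 0], [0, 0, 0], [0, 0, -7], [0, 0, -7], [0, 0, -7], [0, 0, -7], [0, 0, -7], [0, 0, -7], [0, 0, -7], [0, 0, -7], [0, 0, -7], [0, 0, -7]], hand=[20, 50, 50, 50, 50, 50, 50, 50, 50, 50, 50, 50, 50, 50, 50, 50])

```text
t: 36.0
tcp_pos: [0.4837, -0.0736, 0.3395]
tool_rot: [0.128, 0.992, -0.003, 0.015]
force: [0.1, 0.2, -0.4]
finger_gap: 0.584
```

```bash
python3 - <<'E'
from h import *
M={n:cams.camera_model(n) for n in('top','side')}
m=cams.camera_model('wrist');w=cams.snapshot('wrist')
cv2.imwrite('pics/w5.png',w[...,::-1])
go(.615,-.10,.31,163)
for n,z in(('foot_large_1',.029),('foot_small_1',.029),('knob_grip',.211),('bridge_top',.174)):
    for d in cams.spot_point(n,'wrist'): print(n,np.round(d['at']),round(d['score'],2),np.round(at_z(m,d['at'],z,True),3))
for k in M:
    im=cams.snapshot(k); 
    for n,z in(('foot_large_1',.029),('foot_small_1',.029),('offcut',0),('knob_grip',.211),('screw_tin',0),('tape_measure',0)):
        for d in cams.spot_point(n,k): print(k,n,np.round(d['at']),round(d['score'],2),np.round(at_z(M[k],d['at'],z),3))
    cv2.imwrite('pics/%s5.png'%k,cv2.resize(im[110:290,240:430] if k=='top' else im[110:300,210:450],None,fx=3,fy=3,interpolation=2)[...,::-1])
E
```

```text
t36.0 pos [ 0.4837 -0.0736  0.3395] toolx 165.5 gap 49.7 mm F [0.4 0.1 0.1] M [ 0.08  0.01 -0.07]
  -> tool delta [-132.7    7.5   33.5] rot [-0.1  1.8  2.5]
foot_large_1 [339. 139.] 0.75 [ 0.468 -0.003  0.029]
foot_large_1 [226. 179.] 0.73 [ 0.48  -0.144  0.029]
foot_small_1 [173. 200.] 0.78 [ 0.489 -0.218  0.029]
foot_small_1 [548. 209.] 0.73 [0.644 0.322 0.029]
foot_small_1 [284. 161.] 0.67 [ 0.477 -0.071  0.029]
bridge_top [292. 340.] 0.92 [ 0.614 -0.1    0.174]
bridge_top [336. 140.] 0.64 [ 0.448 -0.025  0.174]
top foot_large_1 [321. 236.] 0.89 [ 0.459 -0.003  0.029]
top foot_large_1 [366. 228.] 0.47 [ 0.489 -0.15   0.029]
top foot_large_1 [320. 231.] 0.35 [0.478 0.    0.029]
top foot_small_1 [215. 177.] 0.66 [0.656 0.352 0.029]
top foot_small_1 [263. 283.] 0.61 [0.306 0.187 0.029]
top foot_small_1 [386. 227.] 0.54 [ 0.492 -0.216  0.029]
top foot_small_1 [175. 232.] 0.49 [0.47  0.478 0.029]
top foot_small_1 [341. 232.] 0.41 [ 0.474 -0.068  0.029]
top offcut [331. 151.] 0.7 [ 0.76  -0.041  0.   ]
top offcut [273. 221.] 0.56 [0.514 0.158 0.   ]
top offcut [350. 233.] 0.35 [ 0.474 -0.104  0.   ]
top knob_grip [358. 178.] 0.59 [ 0.616 -0.096  0.211]
top screw_tin [287. 158.] 0.6 [0.734 0.112 0.   ]
top tape_measure [332. 154.] 0.65 [ 0.748 -0.047  0.   ]
side foot_large_1 [323. 229.] 0.96 [0.462 0.009 0.029]
side foot_large_1 [334. 203.] 0.8 [ 0.496 -0.145  0.029]
side foot_small_1 [191. 284.] 0.95 [0.641 0.39  0.029]
side foot_small_1 [345. 197.] 0.7 [ 0.482 -0.2    0.029]
side foot_small_1 [345. 295.] 0.69 [0.299 0.232 0.029]
side foot_small_1 [329. 216.] 0.67 [ 0.478 -0.062  0.029]
side foot_small_1 [221. 346.] 0.56 [0.462 0.498 0.029]
side knob_grip [294. 152.] 0.5 [ 0.614 -0.079  0.211]
side screw_tin [226. 228.] 0.88 [0.743 0.12  0.   ]
side tape_measure [255. 209.] 0.85 [ 0.73  -0.018  0.   ]
```

View pics/side5.png

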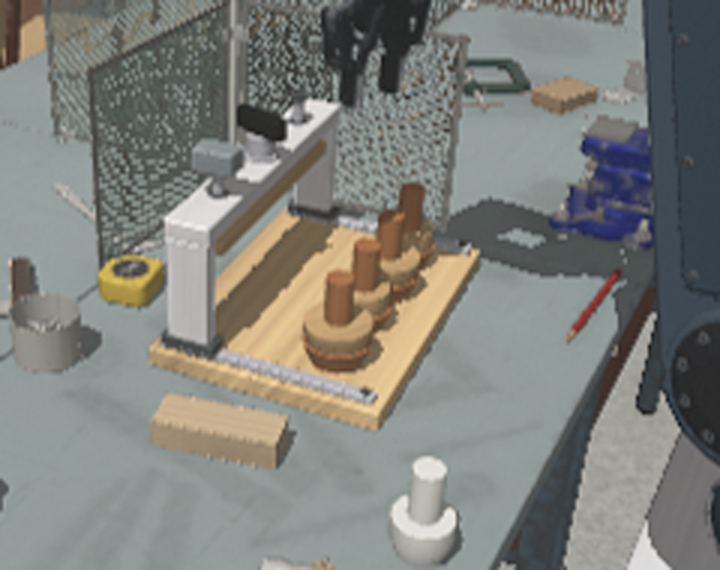

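View pics/w5.png

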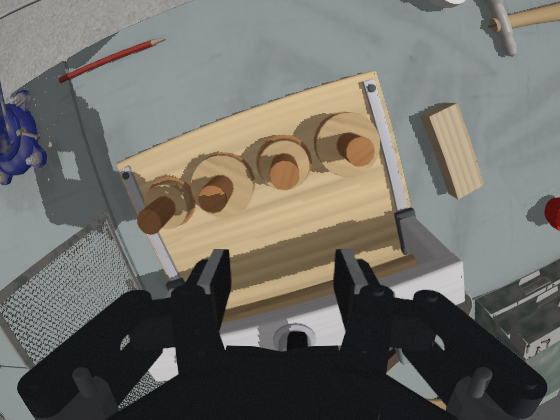

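All four feet stand seated in their cups, large and small alternating. The offcut lies flat beside the board and the bystanders haven't moved. Next I'll measure the knob bar in the top view.

```bash
python3 - <<'E'
from h import *
m=cams.camera_model('top'); im=cv2.imread('pics/t2.png')
c=im[0:260,540:700]; 
# original-res crop scaled 3 -> back to px
g=c.max(2); _,lab,st,ce=cv2.connectedComponentsWithStats((g<60).astype(np.uint8))
for i in range(1,len(st)):
    if st[i,4]>300:
        ys,xs=np.where(lab==i); pts=np.array([at_z(m,(150+(540+x+.5)/3-.5,120+(y+.5)/3-.5),.222)[:2] for x,y in zip(xs,ys)],np.float32)
        print(st[i],cv2.minAreaRect(pts),pts.mean(0))
E
```

```text
[  73  145   31   66 1026] ((0.6092292070388794, -0.09661202132701874), (0.016983548179268837, 0.06588265299797058), 73.02025604248047) [ 0.609473   -0.09654441]
```

Call:
drive_tool(linear=[[-20, 0, 0], [-35, 2, 0], [-38, 2, 0], [-25, 2, 0], [-8, 0, 10], [0, 0, 0], [0, 0, 0]], rot=[[0, 0.6, 0.8], [0, 0.6, 0.8], [0, 0.6, 0.8], [0, 0, 0], [0, 0, 0], [0, 0, 0], [0, 0, 0]], hand=[50, 50, 50, 50, 50, 50, 50])

```text
t: 37.53
tcp_pos: [0.607, -0.1032, 0.328]
tool_rot: [0.153, 0.988, -0.0, -0.005]
force: [-0.6, 0.9, -0.9]
finger_gap: 0.583
```

```bash
python3 -c "
from h import *
go(.611,-.098,.265,163)
print(manip.sense()['q'])"
```

```text
t37.5 pos [ 0.607  -0.1032  0.328 ] toolx 162.4 gap 49.8 mm F [-0.6  0.9 -0.9] M [0.03 0.   0.02]
  -> tool delta [-2.8  6.3 62.9] rot [-0.1 -0.5 -0.6]
[-0.34877243  0.49253849  1.42448251 -0.00262019  1.23352665 -1.61082788]
```

Call:
drive_tool(linear=[[-2, 4, 5], [-1, 2, 20], [0, 0, 22], [0, 0, 12], [0, 0, 2], [0, 0, 0], [0, 0, 0], [0, 0, 0], [0, 0, 0], [0, 0, 0], [0, 0, 0], [0, 0, 0]], rot=[[0, -0.4, -0.6], [0, 0, 0], [0, 0, 0], [0, 0, 0], [0, 0, 0], [0, 0, 0], [0, 0, 0], [0, 0, 0], [0, 0, 0], [0, 0, 0], [0, 0, 0], [0, 0, 0]], hand=[50, 50, 50, 50, 50, 8, 8, 8, 8, 8, 8, 8])

```text
t: 38.53
tcp_pos: [0.6026, -0.0934, 0.2656]
tool_rot: [0.147, 0.989, 0.0, -0.003]
force: [2.0, -0.1, -5.5]
finger_gap: 0.298
```

```bash
python3 -c "
from h import *
go(.476,-.107,.265,163)
print(manip.sense()['q'])"
```

```text
t38.5 pos [ 0.6026 -0.0934  0.2656] toolx 163.1 gap 25.5 mm F [ 2.  -0.1 -5.5] M [-0.01 -0.15  0.01]
  -> tool delta [117.2 -49.7   1.4] rot [-0.  -0.4  0.1]
[-3.36621763e-01  5.53111253e-01  1.50694445e+00 -6.29170692e-04
  1.08792546e+00 -1.61301597e+00]
```

```bash
python3 - <<'E'
from h import *
a=cams.snapshot('wrist')[180:420,150:440]; b=cams.snapshot('side')[110:200,230:350]
o=np.hstack([cv2.resize(a,None,fx=1.5,fy=1.5),cv2.resize(b,(int(120*4),360))])[:,:800]
cv2.imwrite('pics/k1.png',o[...,::-1])
E
```

```text
(no output)
```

View pics/k1.png

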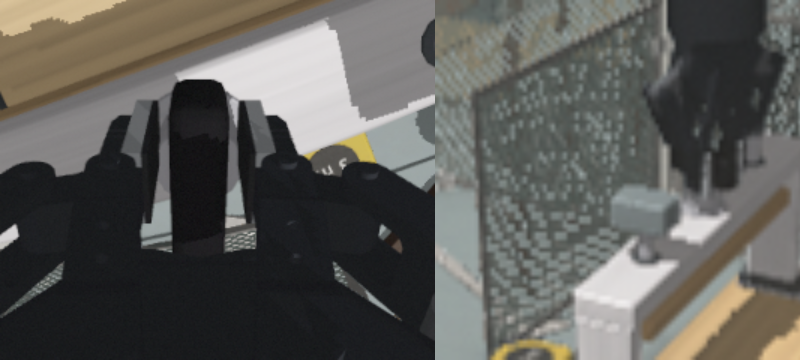

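The fingertips closed on the grey collar under the bar. I'll open, lift 9 mm and close again.

Call:
drive_tool(linear=[[0, 0, 0], [0, 0, 0], [0, 0, -6], [0, 0, -3], [0, 0, 0], [0, 0, 0], [0, 0, 0], [0, 0, 0], [0, 0, 0], [0, 0, 0], [0, 0, 0]], rot=[[0, 0, 0], [0, 0, 0], [0, 0, 0], [0, 0, 0], [0, 0, 0], [0, 0, 0], [0, 0, 0], [0, 0, 0], [0, 0, 0], [0, 0, 0], [0, 0, 0]], hand=[40, 40, 40, 40, 40, 8, 8, 8, 8, 8, 8])

```text
t: 39.55
tcp_pos: [0.6041, -0.0939, 0.2804]
tool_rot: [0.146, 0.989, -0.0, 0.0]
force: [0.8, 0.6, 1.0]
finger_gap: 0.174
```

```bash
python3 -c "
from h import *
go(.47,-.107,.273,163)"
```

```text
t39.5 pos [ 0.6041 -0.0939  0.2804] toolx 163.2 gap 14.9 mm F [0.8 0.6 1. ] M [0.   0.04 0.01]
  -> tool delta [124.6 -51.4   7.4] rot [-0.1  0.   0.2]
```

Call:
drive_tool(linear=[[7, -2.6, 0], [12, -4.5, 0], [14, -5.2, 0], [14, -5.2, 0], [14, -5.2, 0], [14, -5.2, 0], [14, -5.2, 0], [12, -4.5, 0], [0, 0, 0]], rot=[[0, 0, 0], [0, 0, 0], [0, 0, 0], [0, 0, 0], [0, 0, 0], [0, 0, 0], [0, 0, 0], [0, 0, 0], [0, 0, 0]], hand=[8, 8, 8, 8, 8, 8, 8, 8, 8])

```text
t: 40.3
tcp_pos: [0.4962, -0.101, 0.2804]
tool_rot: [0.146, 0.989, -0.001, 0.009]
force: [-2.6, -2.1, -0.3]
finger_gap: 0.172
```

```bash
python3 -c "
from h import *
go(.47,-.107,.28,163)"
```

```text
t40.3 pos [ 0.4962 -0.101   0.2804] toolx 163.2 gap 14.6 mm F [-2.6 -2.1 -0.3] M [-0.28  0.65 -0.12]
  -> tool delta [ 23.3 -13.3  -0.1] rot [0.1 1.  0.2]
```

Call:
drive_tool(linear=[[6, -2.3, 0], [7, -2.6, 0], [7, -2.6, 0], [7, -2.6, 0]], rot=[[0, 0.5, 0], [0, 0.5, 0], [0, 0, 0], [0, 0, 0]], hand=[8, 8, 8, 8])

```text
t: 40.63
tcp_pos: [0.469, -0.1034, 0.2804]
tool_rot: [0.147, 0.989, 0.001, 0.004]
force: [2.6, 0.8, -1.0]
finger_gap: 0.173
```

```bash
python3 -c "
from h import *
go(.47,-.107,.28,163)"
```

```text
t40.6 pos [ 0.469  -0.1034  0.2804] toolx 163.1 gap 14.8 mm F [ 2.6  0.8 -1. ] M [-0.01 -0.37 -0.06]
  -> tool delta [-2.  -3.2  0.4] rot [0.2 0.4 0.1]
```

Call:
drive_tool(linear=[[6, -2.3, 0], [6, -2.3, 0], [6, -2.3, 0], [6, -2.3, 0]], rot=[[0, 0.3, 0], [0, 0, 0], [0, 0, 0], [0, 0, 0]], hand=[8, 8, 8, 8])

```text
t: 40.97
tcp_pos: [0.463, -0.1039, 0.2806]
tool_rot: [0.153, 0.988, 0.008, 0.031]
force: [19.4, 8.6, -12.8]
finger_gap: 0.173
```

```bash
python3 -c "
from h import *
go(.47,-.107,.28,163)"
```

```text
t41.0 pos [ 0.463  -0.1039  0.2806] toolx 162.3 gap 14.8 mm F [ 19.4   8.6 -12.8] M [ 1.03 -2.63  0.28]
  -> tool delta [-7.5 -0.9  1. ] rot [ 1.5  3.4 -0.7]
```

Call:
drive_tool(linear=[[-2, 0, 0], [-1, 0, 0], [0, 0, 0]], rot=[[0.8, 2, -0.4], [0.5, 1.2, -0.2], [0, 0, 0]], hand=[8, 8, 8])

```text
t: 41.22
tcp_pos: [0.4673, -0.1034, 0.2807]
tool_rot: [0.148, 0.989, 0.003, 0.004]
force: [-0.7, -0.1, 0.2]
finger_gap: 0.174
```

```bash
python3 - <<'E'
from h import *
np.set_printoptions(precision=4,suppress=True)
go(.476,-.107,.28,163)
m=cams.camera_model('wrist'); im=cams.snapshot('wrist')
d=[x for x in cams.spot_point('bridge_top','wrist')]
for x in d[:2]: print('bt',x['at'],x['score'],at_z(m,x['at'],.174,True))
r=cams.regions_of('knob','wrist')
for x in r[:2]:
    print('reg',x['score'],x['rect'])
o=im[150:350,180:400].copy(); cv2.imwrite('pics/k2.png',cv2.resize(o,None,fx=2.5,fy=2.5)[...,::-1])
for n in('top','side'):
    mm=cams.camera_model(n); cams.snapshot(n)
    for l,z in(('bridge_top',.174),('knob_grip',.211),('pad_under',.126),('tab_end',.2)):
        for x in cams.spot_point(l,n)[:1]: print(n,l,x['at'],x['score'],at_z(mm,x['at'],z))
E
```

```text
t41.2 pos [ 0.4673 -0.1034  0.2807] toolx 163.0 gap 14.8 mm F [-0.7 -0.1  0.2] M [-0.21 -0.37 -0.  ]
  -> tool delta [-9.3 -0.9  0.8] rot [ 0.4  0.4 -0. ]
reg 0.63 [264.0, 223.4, 300.7, 347.6]
reg 0.5 [63.9, 113.0, 524.1, 351.5]
top bridge_top [363.5, 223.0] 0.84 [ 0.486  -0.1155  0.174 ]
top knob_grip [331.6, 152.9] 0.16 [ 0.6908 -0.0189  0.211 ]
top pad_under [320.9, 235.4] 0.49 [0.453  0.0075 0.126 ]
side bridge_top [335.7, 172.6] 0.71 [ 0.4736 -0.0816  0.174 ]
side knob_grip [336.9, 161.4] 0.6 [ 0.4724 -0.0812  0.211 ]
side pad_under [335.8, 183.0] 0.69 [ 0.4802 -0.1055  0.126 ]
```

View pics/k2.png

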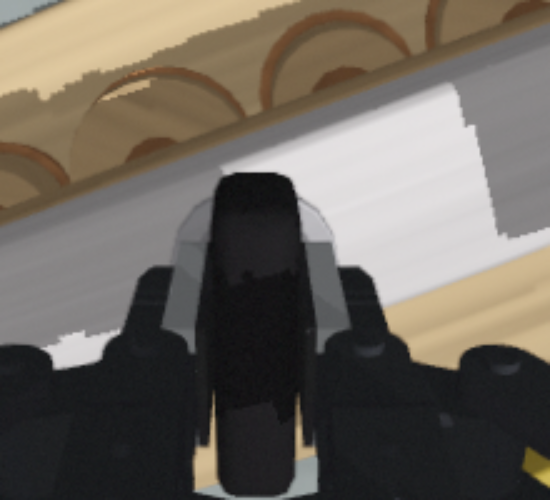

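```bash
python3 - <<'E'
from h import *
np.set_printoptions(precision=4,suppress=True)
m=cams.camera_model('wrist')
for z in(.224,):
    a=at_z(m,(282,219.5),z,True);b=at_z(m,(282,347.5),z,True);print(a,b,np.linalg.norm(a-b),(a+b)/2)
s=manip.sense();r=R.from_quat(s['tool_rot']);print('grasp',s['tcp_pos']+r.apply([0,0,.058]))
c=(a+b)/2; print('axis rel. to tool mm',r.inv().apply(c-s['tcp_pos'])*1000)
E
```

```text
[ 0.4406 -0.0959  0.224 ] [ 0.5054 -0.1159  0.224 ] 0.06784292906615942 [ 0.473  -0.1059  0.224 ]
grasp [ 0.4676 -0.1032  0.2227]
axis rel. to tool mm [-5.9725 -0.9633 56.7799]
```

Call:
drive_tool(linear=[[0, 0, 0], [0, 0, 0], [-5, -1, 0], [-3, 0, 0], [0, 0, 0], [0, 0, 0], [0, 0, 0], [0, 0, 0], [0, 0, 0], [0, 0, 0]], rot=[[0, 0, 0], [0, 0, 0], [0.2, 0.2, 0], [0, 0, 0], [0, 0, 0], [0, 0, 0], [0, 0, 0], [0, 0, 0], [0, 0, 0], [0, 0, 0]], hand=[32, 32, 32, 32, 8, 8, 8, 8, 8, 8])

```text
t: 42.7
tcp_pos: [0.4729, -0.1052, 0.2806]
tool_rot: [0.148, 0.989, 0.003, -0.003]
force: [0.9, 1.0, 0.7]
finger_gap: 0.173
```

Call:
drive_tool(linear=[[3, -1.1, 0], [3, -1.1, 0], [3, -1.1, 0]], rot=[[0, 0, 0], [0, 0, 0], [0, 0, 0]], hand=[8, 8, 8])

```text
t: 42.95
tcp_pos: [0.4711, -0.1055, 0.2806]
tool_rot: [0.151, 0.989, 0.006, 0.008]
force: [8.6, 3.9, -6.2]
finger_gap: 0.173
```

```bash
python3 -c "
from h import *
go(.476,-.107,.28,163)"
```

```text
t43.0 pos [ 0.4711 -0.1055  0.2806] toolx 162.7 gap 14.8 mm F [ 8.6  3.9 -6.2] M [ 0.47 -1.06  0.11]
  -> tool delta [-5.1 -0.   0.7] rot [ 0.8  0.8 -0.3]
```

Call:
drive_tool(linear=[[0, 0, 0], [0, 0, 0], [0, 0, 0], [0, 0, 0], [0, 0, 0], [0, 0, 0], [0, 0, 0], [0, 0, 0], [0, 0, 0], [0, 0, 0]], rot=[[0.3, 0.3, 4], [0.2, 0.2, 7], [0, 0, 7], [0, 0, 7], [0, 0, 7], [0, 0, 7], [0, 0, 7], [0, 0, 7], [0, 0, 7], [0, 0, 4]], hand=[8, 8, 8, 8, 8, 8, 8, 8, 8, 8])

```text
t: 43.78
tcp_pos: [0.4758, -0.1017, 0.2806]
tool_rot: [0.664, 0.748, 0.011, 0.002]
force: [1.7, 1.5, 0.8]
finger_gap: 0.177
```

```bash
python3 -c "
from h import *
go(.473,-.1055,.28,100); print(manip.sense()['q'])"
```

```text
t43.8 pos [ 0.4758 -0.1017  0.2806] toolx 96.9 gap 15.1 mm F [1.7 1.5 0.8] M [-0.02  0.12  0.13]
  -> tool delta [-3.5 -3.3  0.5] rot [ 1.1 -0.6 -3.2]
[-0.44981647  0.37239143  1.80590401  0.02384353  0.95322741 -0.58298302]
```

Call:
drive_tool(linear=[[-2, -2, 0], [-1, -2, 0], [0, -2, 0], [0, 0, 0], [0, 0, 0], [0, 0, 0], [0, 0, 0], [0, 0, 0], [0, 0, 0]], rot=[[0.5, -0.3, 0], [0.3, -0.2, 0], [0, 0, 0], [0, 0, 4], [0, 0, 7], [0, 0, 7], [0, 0, 7], [0, 0, 7], [0, 0, 4]], hand=[8, 8, 8, 8, 8, 8, 8, 8, 8])

```text
t: 44.53
tcp_pos: [0.4789, -0.1022, 0.2805]
tool_rot: [0.868, 0.496, 0.014, 0.002]
force: [1.0, 0.6, -0.4]
finger_gap: 0.173
```

```bash
python3 -c "
from h import *
go(.473,-.1055,.28,60); print(manip.sense()['q'])"
```

```text
t44.5 pos [ 0.4789 -0.1022  0.2805] toolx 59.5 gap 14.8 mm F [ 1.   0.6 -0.4] M [0.04 0.18 0.1 ]
  -> tool delta [-5.9 -3.4  0.3] rot [ 1.  -1.3 -0.5]
[-0.44889206  0.37389766  1.80348396  0.0262772   0.94551676  0.06781371]
```

Call:
drive_tool(linear=[[-3, -3, 0], [-3, -3, 0], [-2, -3, 0]], rot=[[0.6, -0.8, 0], [0.4, -0.5, 0], [0, 0, 0]], hand=[8, 8, 8])

```text
t: 44.78
tcp_pos: [0.4784, -0.102, 0.2806]
tool_rot: [0.87, 0.493, 0.016, 0.004]
force: [9.0, 0.7, -5.5]
finger_gap: 0.177
```

```bash
python3 -c "
from h import *
go(.473,-.1055,.28,60)"
```

```text
t44.8 pos [ 0.4784 -0.102   0.2806] toolx 59.0 gap 15.1 mm F [ 9.   0.7 -5.5] M [ 0.2  -0.7   0.16]
  -> tool delta [-5.8 -2.9  0.4] rot [ 1.3 -1.3 -1. ]
```

Call:
drive_tool(linear=[[0, 0, 0], [0, 0, 0], [0, 0, 0], [0, 0, 0], [0, 0, 0], [0, 0, 0], [0, 0, 0], [0, 0, 0], [0, 0, 0], [0, 0, 0]], rot=[[0.5, -0.5, 4], [0.5, -0.5, 7], [0, 0, 7], [0, 0, 7], [0, 0, 7], [0, 0, 7], [0, 0, 7], [0, 0, 7], [0, 0, 7], [0, 0, 4]], hand=[8, 8, 8, 8, 8, 8, 8, 8, 8, 8])

```text
t: 45.62
tcp_pos: [0.4825, -0.1065, 0.2805]
tool_rot: [0.998, -0.057, 0.007, 0.003]
force: [1.7, 0.7, 0.1]
finger_gap: 0.176
```

```bash
python3 - <<'E'
from h import *
go(.476,-.1055,.28,-7); print(manip.sense()['q'])
s=cams.snapshot('side')[120:220,260:380]; t=cams.snapshot('top')[190:265,290:380]
for n in('side','top'):
    m=cams.camera_model(n)
    for l in('tab_end','bridge_top','knob_grip'): print(n,l,[(np.round(d['at'],1),round(d['score'],2)) for d in cams.spot_point(l,n)[:2]])
cv2.imwrite('pics/tab1.png',np.hstack([cv2.resize(s,(480,400),interpolation=2),cv2.resize(t,(320,400),interpolation=2)])[...,::-1])
E
```

```text
t45.6 pos [ 0.4825 -0.1065  0.2805] toolx -6.5 gap 15.0 mm F [1.7 0.7 0.1] M [0.1  0.07 0.19]
  -> tool delta [-6.6 -0.2  0.4] rot [ 0.3 -0.9  0.5]
[-4.43869656e-01  3.81578764e-01  1.78903287e+00  1.82523041e-04
  9.55029318e-01  1.24060530e+00]
side tab_end [(array([338.8, 176.2]), 0.59)]
side bridge_top [(array([338.5, 171.4]), 0.58), (array([339.5, 176.7]), 0.57)]
side knob_grip [(array([254.3, 206.5]), 0.73), (array([335.7, 159.2]), 0.52)]
top tab_end [(array([327.4, 239.3]), 0.35)]
top bridge_top [(array([359.2, 224.4]), 0.55)]
top knob_grip []
```

View pics/tab1.png

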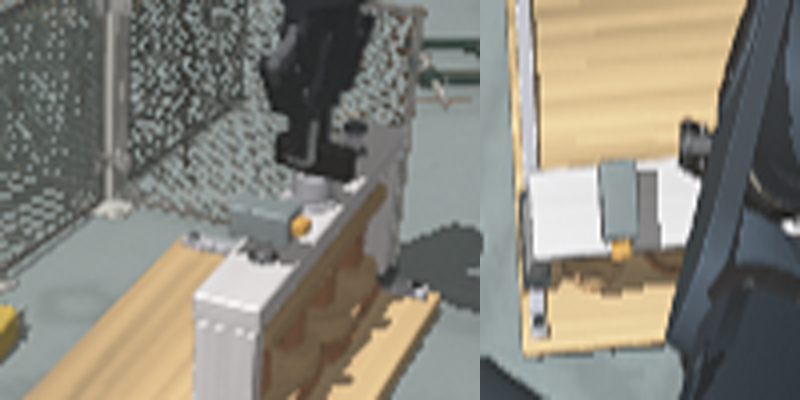

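The tab is out. I'll measure how far at sub-pixel level in both views.

```bash
python3 - <<'E'
from h import *
for n in('top','side'):
    m=cams.camera_model(n); A=0
    im=np.mean([cams.snapshot(n).astype(float) for _ in range(3)],0)
    c=(318,222,340,250) if n=='top' else (325,165,350,185)
    s=im[c[1]:c[3],c[0]:c[2]]
    hsv=cv2.cvtColor(s.astype(np.uint8),cv2.COLOR_RGB2HSV).astype(int)
    msk=(hsv[...,1]>140)&(hsv[...,2]>140)&(hsv[...,0]<28)
    print(n,msk.sum()); print('\n'.join(' '.join('%3d'%v if k else ' . ' for v,k in zip(a,b)) for a,b in zip(hsv[...,1],msk)))
    # predicted tab outlines
    x=np.array([.9981,.061]);y=np.array([-.061,.9981]);o=np.array([.4765,-.1075])
    for L in(0,.008,.012,.018):
        pts=[proj(m,[*(o+.1*y-(.022+L)*x+w*y),z])-c[:2] for w in(-.008,.008) for z in(.2,.21)]
        print(L,np.round(pts,1).tolist())
E
```

```text
top 2
 .   .   .   .   .   .   .   .   .   .   .   .   .   .   .   .   .   .   .   .   .   . 
 .   .   .   .   .   .   .   .   .   .   .   .   .   .   .   .   .   .   .   .   .   . 
 .   .   .   .   .   .   .   .   .   .   .   .   .   .   .   .   .   .   .   .   .   . 
 .   .   .   .   .   .   .   .   .   .   .   .   .   .   .   .   .   .   .   .   .   . 
 .   .   .   .   .   .   .   .   .   .   .   .   .   .   .   .   .   .   .   .   .   . 
 .   .   .   .   .   .   .   .   .   .   .   .   .   .   .   .   .   .   .   .   .   . 
 .   .   .   .   .   .   .   .   .   .   .   .   .   .   .   .   .   .   .   .   .   . 
 .   .   .   .   .   .   .   .   .   .   .   .   .   .   .   .   .   .   .   .   .   . 
 .   .   .   .   .   .   .   .   .   .   .   .   .   .   .   .   .   .   .   .   .   . 
 .   .   .   .   .   .   .   .   .   .   .   .   .   .   .   .   .   .   .   .   .   . 
 .   .   .   .   .   .   .   .   .   .   .   .   .   .   .   .   .   .   .   .   .   . 
 .   .   .   .   .   .   .   .   .   .   .   .   .   .   .   .   .   .   .   .   .   . 
 .   .   .   .   .   .   .   .   .   .
[... 3158 characters left out ...]
 .   .   .   .   .   .   .   .   .   .   .   .   .   .   . 
 .   .   .   .   .   .   .   .   .   .   .   .   .   .   .   .   .   .   .   .   .   .   .   .   . 
 .   .   .   .   .   .   .   .   .   .   .   .   .   .   .   .   .   .   .   .   .   .   .   .   . 
 .   .   .   .   .   .   .   .   .   .   .   .   .   .   .   .   .   .   .   .   .   .   .   .   . 
 .   .   .   .   .   .   .   .   .   .   .   .   .   .   .   .   .   .   .   .   .   .   .   .   . 
0 [[10.1, 10.3], [10.3, 7.0], [8.0, 12.6], [8.3, 9.4]]
0.008 [[12.8, 10.8], [13.0, 7.6], [10.8, 13.2], [11.0, 10.0]]
0.012 [[14.1, 11.1], [14.4, 7.9], [12.1, 13.5], [12.4, 10.3]]
0.018 [[16.2, 11.6], [16.5, 8.4], [14.2, 14.0], [14.5, 10.7]]
```

Call:
drive_tool(linear=[[0, 0, 0], [0, 0, 0], [0, 0, -10], [0, 0, -25], [0, 0, -25], [0, 0, 0], [0, 0, 0], [0, 0, 0], [0, 0, 0], [0, 0, 0], [0, 0, 0], [0, 0, 0], [0, 0, 0], [0, 0, 0], [0, 0, 0], [0, 0, 0], [0, 0, 0], [0, 0, 0], [0, 0, 0], [0, 0, 0]], rot=[[0, 0, 0], [0, 0, 0], [0, 0, 0], [0, 0, 0], [0, 0, 0], [0, 0, -7], [0, 0, -7], [0, 0, -7], [0, 0, -7], [0, 0, -7], [0, 0, -7], [0, 0, -7], [0, 0, -7], [0, 0, -7], [0, 0, -7], [0, 0, -7], [0, 0, -7], [0, 0, -7], [0, 0, -7], [0, 0, 0]], hand=[32, 32, 32, 32, 32, 32, 32, 32, 32, 32, 32, 32, 32, 32, 32, 32, 32, 32, 32, 32])

```text
t: 47.98
tcp_pos: [0.4765, -0.0936, 0.3426]
tool_rot: [0.681, 0.732, 0.01, -0.004]
force: [-0.3, -0.6, -0.0]
finger_gap: 0.376
```

```bash
python3 - <<'E'
from h import *
go(.476,-.1055,.34,93)
m=cams.camera_model('wrist'); im=cams.snapshot('wrist'); print(ray(m,(280,210),True))
print([(d['at'],d['score']) for d in cams.spot_point('tab_end','wrist')])
x=np.array([.9981,.061]);y=np.array([-.061,.9981]);o=np.array([.4765,-.1075])
p=proj(m,[*(o+.1*y-.022*x),.2],True); print('pred',p, 'knob',proj(m,[*o,.224],True))
cx,cy=np.clip(p,[70,60],[489,359]).astype(int)
cv2.imwrite('pics/tab2.png',cv2.resize(im[cy-60:cy+60,cx-70:cx+70],None,fx=5,fy=5,interpolation=2)[...,::-1])
E
```

```text
t48.0 pos [ 0.4765 -0.0936  0.3426] toolx 94.2 gap 32.1 mm F [-0.3 -0.6 -0. ] M [ 0.02 -0.06 -0.01]
  -> tool delta [-11.9  -1.4   2.3] rot [ 0.5 -1.1  1.2]
(array([ 0.47092367, -0.02605071,  0.41346152]), array([ 0.02183464, -0.26755268, -0.96329581]))
[([232.3, 90.7], 0.58)]
pred [246.26423429  93.7984966 ] knob [278.83913434 253.93581278]
```

View pics/tab2.png

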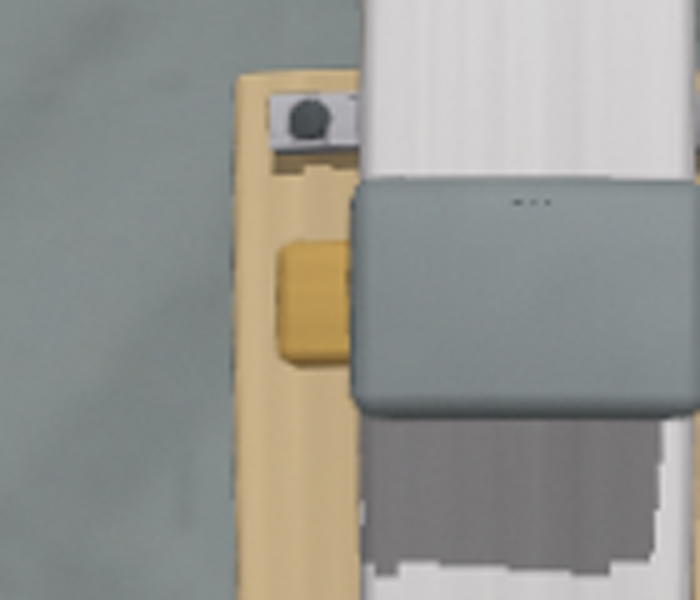

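```bash
python3 - <<'E'
from h import *
m=cams.camera_model('wrist')
x=np.array([.9981,.061]);o=np.array([.4765,-.1075]);y=np.array([-.061,.9981])
q=lambda c,r,z:[round(float(1000*(at_z(m,(176+c/5,33+r/5),z,True)[:2]-o)@v),1) for v in(x,y)]
print('beam front',q(361,120,.174),'rear',q(692,120,.174),'board front',q(235,150,.023),q(238,80,.023),'housing',q(352,300,.215),q(352,300,.205),'rear',q(695,300,.215),'tab',q(278,302,.2),q(278,302,.205))
im=cams.snapshot('side')
for l in('foot_large_1','foot_small_1'): print(l,[(np.round(d['at']),round(d['score'],2)) for d in cams.spot_point(l,'side')])
cv2.imwrite('pics/end.png',cv2.resize(im[130:250,250:390],None,fx=5,fy=5,interpolation=2)[...,::-1])
E
```

```text
beam front [-22.9, 129.9] rear [25.3, 130.2] board front [-67.4, 153.9] [-66.9, 171.6] housing [-19.9, 99.1] [-20.9, 100.0] rear [21.4, 99.3] tab [-31.1, 100.4] [-30.4, 100.0]
foot_large_1 [(array([336., 206.]), 0.65), (array([322., 227.]), 0.59)]
foot_small_1 [(array([192., 286.]), 0.8), (array([347., 293.]), 0.66), (array([327., 215.]), 0.58), (array([222., 346.]), 0.58), (array([346., 192.]), 0.56)]
```

View pics/end.png

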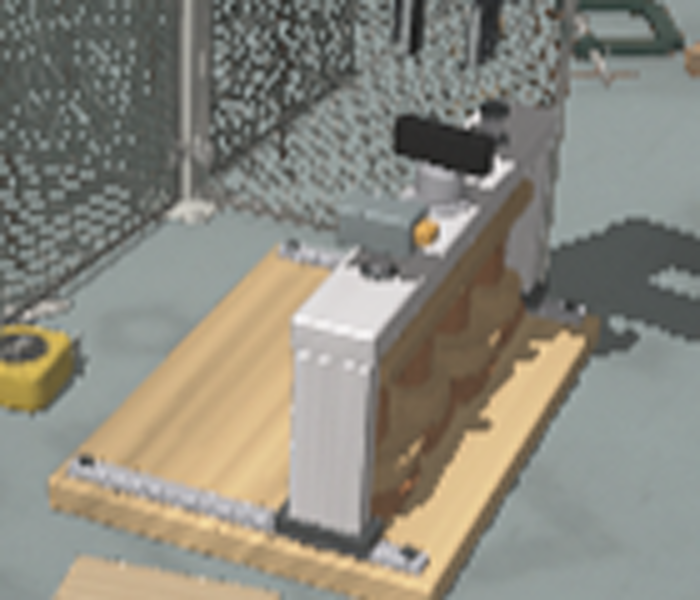

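```bash
python3 -c "
from h import *
print(order.sign_off(), manip.sense()['t'])"
```

```text
the job is handed in; nothing more can be done
the job is handed in; nothing more can be done
```

The job is done and handed in at about 48 s of the 210 s allowed; sign-off returns no verdict.

**What I did**
- I took the offcut off the cups and laid it flat on the bench beside the press.
- I set all four wooden feet (two large, two small) in cups of their own size, dowel up. The red and white look-alikes were left alone.
- I pulled the bridge to its stop by the knob, then turned the knob about 170° clockwise.

**Last checks**
- **Feet:** before I pulled the bridge, the wrist camera placed each foot within about 5 mm of its cup's centre. The gripper height at each placing matched a fully seated foot to within about 2 mm.
- **Bridge:** it came up against the stop at about 9 N, and again partway through turning the knob. In the last picture the beam's front edge is 44 to 44.5 mm behind the board's front edge, where 45 mm is expected at the stop.
- **Tab:** it measures about 10 mm out in the close-up, with estimates from 9.3 to 10.8 mm. That is inside the 8 to 18 mm range, but only about 1.3 to 2.8 mm above the lower limit.
- **Bystanders:** the tape measure and the tin were where they started when I last checked both, after the feet were set. The gripper was clear of everything at the end.

**What went wrong or stayed unclear**
- My first grip on the knob closed on the collar under it. I opened, lifted and gripped it again.
- The far side and top cameras were too coarse to measure the tab, so I relied on the wrist camera for that.

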